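# Weight the bonding jig with ballast ingots and wind the timer

## Robot

A 6-joint arm with a two-finger parallel gripper is mounted at the origin on the work surface. World frame = base frame: x ahead of the robot, y to its left, z up, the work surface at z = 0. Lengths are in m, angles in rad, forces in N, time in s.
With the tool pointing down it reaches from about 0.425 to 0.95 m from the base axis. Payload 3.5 kg.
Tool frame: the origin (TCP) lies midway between the tips of the shut fingers; the grasp point (between the pads) lies env.grasp_offset behind it (env.grasp_offset is the distance from the TCP to the grasp point, in m); z points along the fingers, x is the direction in which the jaws open and shut, and the axes are right-handed (so a half turn about z gives the same grasp; the last joint's range is limited). The gripper opens to 85 mm and grips with 20 to 120 N. Pads are 22 mm wide; open, the fingers measure 114 mm over their backs; the gripper's body (76 mm by 85 mm) begins 54 mm behind the grasp point. The pads swing forward as they close: fully open they stand 13 mm farther back than shut.
Start: joints at [1.042, 0.286, 1.577, -0, 1.279, -0.15], TCP at [0.25, 0.627, 0.208] pointing down, gripper open.
Joint ranges: [-2.77, 2.77], [-0.9, 2.22], [0.21, 2.48], [-1.53, 4.67], [0.24, 2.81], [-2.84, 2.84]. Speed limits (rad/s): [2.79, 2.79, 3.14, 3.14, 3.14, 3.14].

## Interface

Orientations are given as a unit quaternion [x, y, z, w].
In Python, from workcell import env, viewer gives the robot as it stands.
- The arm moves only by the tool servo_tool, never from a script. Its argument "series" is text: rows parted by semicolons, each of 5 numbers parted by spaces: the finger opening in mm, from 0 to 85.4, then the shift along the tool's x, y, z in mm, then the turn about the tool's z in rad. In form: fingers tx ty tz twist; .... A call has 1 to 8 rows; each row shifts and turns the commanded pose from where the row before left it, along the tool's axes as they then stand; what a row does not reach is not made up. A row lasts 1/8 s, in which the tool goes at most 62.5 mm and 10.7 degrees, less where a joint would pass 70% of its speed; a pose out of reach is approached as far as the arm can. A call with a gripper value outside its range is refused whole. The fingers move at their own pace and stop on an object; the grip force is fixed at half the most. Time passes only in rows, so rows that do not move let the fingers close. It gives the time, the measured TCP pose, the force and the opening at its end, in the units of the state.
- env.read_state(): the state, without advancing time (a new reading comes with each control period).
- viewer.camera(name): name is "scene" or "top" or "wrist"; returns a dict with "frame" (400x640x3 uint8, red, green, blue), "intrinsics" (3x3 intrinsics, pixels), "eye" and "rotation" of the camera in the world. Camera axes: x right, y up, looking along -z (the intrinsics and any distortion apply to the point x, -y, -z); pixel columns grow to the right and rows downward; lengths in m; the calibration is good to about 2 mm. A picture is of the moment at which its call begins. There is no depth.
- env.hand_in(): hands the job in, once; it reports no verdict.
The state is a dict: "time_s": time; "joint_pos": joint angles; "dq": joint speeds; "tau": joint torques, N m; "eef_pos": TCP position; "eef_rot": TCP orientation; "contact_force": force on the tool from outside, world axes, zero at the start; "moment": the same for the moment, N m; "width": finger opening in m.
Only numpy, scipy, OpenCV 4.12 (cv2) and the standard library are available. Lean on these libraries where they do the work, as an engineer would, in place of code of your own. Each camera call takes 0.05 s, during which the arm holds its last target. There are 200 camera calls.

## Task

Weight the glued chamber slide under the jig's white platen: pile every tapered ingot on the bench, base down, in a single column centred on the platen, in layers of two, the upper ingot of each layer lying on the lower with its thick end over the lower one's thin end so that the layer's top is level. The first layer lies along the platen's length, the next crosswise on it, and so on; an odd last ingot makes the top layer by itself. When all the ingots are on, wind the timer's key clockwise, a part turn at a time, until it is fully wound, and leave the other things on the bench alone.

Things in the scene. Friction and masses are not known exactly. Their poses are not given: they have to be found in the camera images.
- ingot1_mid (a point): centre (half-way up, 13 mm above the flat base) of a plain grey cast zinc-alloy ballast ingot, 0.6 kg, 90 mm long (its x), 40 mm wide (its y). Flat level base; the top face slopes along the length: 21 mm high at the -x end, 26 mm in the middle, 31 mm at the thick +x end (slope 1 in 9, 0.111 rad). z is up from the base. Starts base down on the bench; all ingots are alike, some may be absent
- ingot1_top (a point): centre of the same ingot's sloping top face, 26 mm above its base; z is square to that face, so it points straight up when the top face is level
- ingot1: the same ingot, origin at the centre of its base (13 mm below its mid point)
- ingot2_mid (a point): centre (half-way up, 13 mm above the flat base) of a plain grey cast zinc-alloy ballast ingot, 0.6 kg, 90 mm long (its x), 40 mm wide (its y). Flat level base; the top face slopes along the length: 21 mm high at the -x end, 26 mm in the middle, 31 mm at the thick +x end (slope 1 in 9, 0.111 rad). z is up from the base. Starts base down on the bench; all ingots are alike, some may be absent
- ingot2_top (a point): centre of the same ingot's sloping top face, 26 mm above its base; z is square to that face, so it points straight up when the top face is level
- ingot2: the same ingot, origin at the centre of its base (13 mm below its mid point)
- ingot3_mid (a point): centre (half-way up, 13 mm above the flat base) of a plain grey cast zinc-alloy ballast ingot, 0.6 kg, 90 mm long (its x), 40 mm wide (its y). Flat level base; the top face slopes along the length: 21 mm high at the -x end, 26 mm in the middle, 31 mm at the thick +x end (slope 1 in 9, 0.111 rad). z is up from the base. Starts base down on the bench; all ingots are alike, some may be absent
- ingot3_top (a point): centre of the same ingot's sloping top face, 26 mm above its base; z is square to that face, so it points straight up when the top face is level
- ingot3: the same ingot, origin at the centre of its base (13 mm below its mid point)
- ingot4_mid (a point): centre (half-way up, 13 mm above the flat base) of a plain grey cast zinc-alloy ballast ingot, 0.6 kg, 90 mm long (its x), 40 mm wide (its y). Flat level base; the top face slopes along the length: 21 mm high at the -x end, 26 mm in the middle, 31 mm at the thick +x end (slope 1 in 9, 0.111 rad). z is up from the base. Starts base down on the bench; all ingots are alike, some may be absent
- ingot4_top (a point): centre of the same ingot's sloping top face, 26 mm above its base; z is square to that face, so it points straight up when the top face is level
- ingot4: the same ingot, origin at the centre of its base (13 mm below its mid point)
- ingot5_mid (a point): centre (half-way up, 13 mm above the flat base) of a plain grey cast zinc-alloy ballast ingot, 0.6 kg, 90 mm long (its x), 40 mm wide (its y). Flat level base; the top face slopes along the length: 21 mm high at the -x end, 26 mm in the middle, 31 mm at the thick +x end (slope 1 in 9, 0.111 rad). z is up from the base. Starts base down on the bench; all ingots are alike, some may be absent
- ingot5_top (a point): centre of the same ingot's sloping top face, 26 mm above its base; z is square to that face, so it points straight up when the top face is level
- ingot5: the same ingot, origin at the centre of its base (13 mm below its mid point)
- ingot6_mid (a point): centre (half-way up, 13 mm above the flat base) of a plain grey cast zinc-alloy ballast ingot, 0.6 kg, 90 mm long (its x), 40 mm wide (its y). Flat level base; the top face slopes along the length: 21 mm high at the -x end, 26 mm in the middle, 31 mm at the thick +x end (slope 1 in 9, 0.111 rad). z is up from the base. Starts base down on the bench; all ingots are alike, some may be absent
- ingot6_top (a point): centre of the same ingot's sloping top face, 26 mm above its base; z is square to that face, so it points straight up when the top face is level
- ingot6: the same ingot, origin at the centre of its base (13 mm below its mid point)
- pad (a point): centre of the top face of the white pressing platen of the bonding jig, 30 mm above the bench; the jig is fixed. Platen 130 mm long (x) by 80 mm wide (y), on a base 150 x 100 mm, 12 mm high. z up
- key_grip (a point): middle of the steel wing of the timer's winding key: wing 36 mm long (x), 10 mm thick (y), 28 mm tall, this point 14 mm below its top and 68 mm above the bench; it turns about the vertical axis through this point. The timer is a loose white drum 92 mm across, its flat top 48 mm above the bench, 0.9 kg, on a rubber foot that keeps it from turning with the key; it can be knocked aside
- key (a joint): how far the key is wound, rad: grows as the key is turned clockwise seen from above, from 0 (run down) to the stop at 6.0 (fully wound). Stiff sprung key, under 0.1 N m; it stays where it is left, and turning it back unwinds it
- beaker: glass beaker, 60 mm across, 75 mm high; bystander, loose, leave it alone. Origin at the centre of its underside
- vial: small amber vial, 26 mm across, 50 mm high, standing among the ingots; bystander, loose, leave it alone. Origin at the centre of its underside
- tape: roll of paper tape, 70 mm across, 19 mm high; bystander, loose, leave it alone. Origin at the centre of its underside
Not all that is in view belongs to the job. Leave any purple or yellow look-alike of the ingot3 alone.

How it is judged:
On the way, in this order (a step that is already met when the one before it is completed fails the run):
1. all the ingots present are piled on the platen in level, crosswise layers, and released (x of ingot1_mid in the frame of pad between -0.015 and 0.015 m and y of ingot1_mid in the frame of pad between -0.015 and 0.015 m and ((z of ingot1_mid in the frame of pad between 0.005 and 0.021 m and angle between ingot1_mid's own z axis and vertical below 0.05 rad and angle between the x axis of ingot1_mid and the x axis of pad, either way round below 0.22 rad) or (z of ingot1_mid in the frame of pad between 0.0309 and 0.0469 m and angle between ingot1_top's own z axis and vertical below 0.05 rad and angle between the x axis of ingot1_mid and the x axis of pad, either way round below 0.22 rad) or (z of ingot1_mid in the frame of pad between 0.0568 and 0.0728 m and angle between ingot1_mid's own z axis and vertical below 0.05 rad and angle between the x axis of ingot1_mid and the x axis of pad, either way round above 1.35 rad) or (z of ingot1_mid in the frame of pad between 0.0827 and 0.0987 m and angle between ingot1_top's own z axis and vertical below 0.05 rad and angle between the x axis of ingot1_mid and the x axis of pad, either way round above 1.35 rad) or (z of ingot1_mid in the frame of pad between 0.1087 and 0.1247 m and angle between ingot1_mid's own z axis and vertical below 0.05 rad and angle between the x axis of ingot1_mid and the x axis of pad, either way round below 0.22 rad) or (z of ingot1_mid in the frame of pad between 0.1346 and 0.1506 m and angle between ingot1_top's own z axis and vertical below 0.05 rad and angle between the x axis of ingot1_mid and the x axis of pad, either way round below 0.22 rad)) and x of ingot2_mid in the frame of pad between -0.015 and 0.015 m and y of ingot2_mid in the frame of pad between -0.015 and 0.015 m and ((z of ingot2_mid in the frame of pad between 0.005 and 0.021 m and angle between ingot2_mid's own z axis and vertical below 0.05 rad and angle between the x axis of ingot2_mid and the x axis of pad, either way round below 0.22 rad) or (z of ingot2_mid in the frame of pad between 0.0309 and 0.0469 m and angle between ingot2_top's own z axis and vertical below 0.05 rad and angle between the x axis of ingot2_mid and the x axis of pad, either way round below 0.22 rad) or (z of ingot2_mid in the frame of pad between 0.0568 and 0.0728 m and angle between ingot2_mid's own z axis and vertical below 0.05 rad and angle between the x axis of ingot2_mid and the x axis of pad, either way round above 1.35 rad) or (z of ingot2_mid in the frame of pad between 0.0827 and 0.0987 m and angle between ingot2_top's own z axis and vertical below 0.05 rad and angle between the x axis of ingot2_mid and the x axis of pad, either way round above 1.35 rad) or (z of ingot2_mid in the frame of pad between 0.1087 and 0.1247 m and angle between ingot2_mid's own z axis and vertical below 0.05 rad and angle between the x axis of ingot2_mid and the x axis of pad, either way round below 0.22 rad) or (z of ingot2_mid in the frame of pad between 0.1346 and 0.1506 m and angle between ingot2_top's own z axis and vertical below 0.05 rad and angle between the x axis of ingot2_mid and the x axis of pad, either way round below 0.22 rad)) and x of ingot3_mid in the frame of pad between -0.015 and 0.015 m and y of ingot3_mid in the frame of pad between -0.015 and 0.015 m and ((z of ingot3_mid in the frame of pad between 0.005 and 0.021 m and angle between ingot3_mid's own z axis and vertical below 0.05 rad and angle between the x axis of ingot3_mid and the x axis of pad, either way round below 0.22 rad) or (z of ingot3_mid in the frame of pad between 0.0309 and 0.0469 m and angle between ingot3_top's own z axis and vertical below 0.05 rad and angle between the x axis of ingot3_mid and the x axis of pad, either way round below 0.22 rad) or (z of ingot3_mid in the frame of pad between 0.0568 and 0.0728 m and angle between ingot3_mid's own z axis and vertical below 0.05 rad and angle between the x axis of ingot3_mid and the x axis of pad, either way round above 1.35 rad) or (z of ingot3_mid in the frame of pad between 0.0827 and 0.0987 m and angle between ingot3_top's own z axis and vertical below 0.05 rad and angle between the x axis of ingot3_mid and the x axis of pad, either way round above 1.35 rad) or (z of ingot3_mid in the frame of pad between 0.1087 and 0.1247 m and angle between ingot3_mid's own z axis and vertical below 0.05 rad and angle between the x axis of ingot3_mid and the x axis of pad, either way round below 0.22 rad) or (z of ingot3_mid in the frame of pad between 0.1346 and 0.1506 m and angle between ingot3_top's own z axis and vertical below 0.05 rad and angle between the x axis of ingot3_mid and the x axis of pad, either way round below 0.22 rad)) and x of ingot4_mid in the frame of pad between -0.015 and 0.015 m and y of ingot4_mid in the frame of pad between -0.015 and 0.015 m and ((z of ingot4_mid in the frame of pad between 0.005 and 0.021 m and angle between ingot4_mid's own z axis and vertical below 0.05 rad and angle between the x axis of ingot4_mid and the x axis of pad, either way round below 0.22 rad) or (z of ingot4_mid in the frame of pad between 0.0309 and 0.0469 m and angle between ingot4_top's own z axis and vertical below 0.05 rad and angle between the x axis of ingot4_mid and the x axis of pad, either way round below 0.22 rad) or (z of ingot4_mid in the frame of pad between 0.0568 and 0.0728 m and angle between ingot4_mid's own z axis and vertical below 0.05 rad and angle between the x axis of ingot4_mid and the x axis of pad, either way round above 1.35 rad) or (z of ingot4_mid in the frame of pad between 0.0827 and 0.0987 m and angle between ingot4_top's own z axis and vertical below 0.05 rad and angle between the x axis of ingot4_mid and the x axis of pad, either way round above 1.35 rad) or (z of ingot4_mid in the frame of pad between 0.1087 and 0.1247 m and angle between ingot4_mid's own z axis and vertical below 0.05 rad and angle between the x axis of ingot4_mid and the x axis of pad, either way round below 0.22 rad) or (z of ingot4_mid in the frame of pad between 0.1346 and 0.1506 m and angle between ingot4_top's own z axis and vertical below 0.05 rad and angle between the x axis of ingot4_mid and the x axis of pad, either way round below 0.22 rad)) and x of ingot5_mid in the frame of pad between -0.015 and 0.015 m and y of ingot5_mid in the frame of pad between -0.015 and 0.015 m and ((z of ingot5_mid in the frame of pad between 0.005 and 0.021 m and angle between ingot5_mid's own z axis and vertical below 0.05 rad and angle between the x axis of ingot5_mid and the x axis of pad, either way round below 0.22 rad) or (z of ingot5_mid in the frame of pad between 0.0309 and 0.0469 m and angle between ingot5_top's own z axis and vertical below 0.05 rad and angle between the x axis of ingot5_mid and the x axis of pad, either way round below 0.22 rad) or (z of ingot5_mid in the frame of pad between 0.0568 and 0.0728 m and angle between ingot5_mid's own z axis and vertical below 0.05 rad and angle between the x axis of ingot5_mid and the x axis of pad, either way round above 1.35 rad) or (z of ingot5_mid in the frame of pad between 0.0827 and 0.0987 m and angle between ingot5_top's own z axis and vertical below 0.05 rad and angle between the x axis of ingot5_mid and the x axis of pad, either way round above 1.35 rad) or (z of ingot5_mid in the frame of pad between 0.1087 and 0.1247 m and angle between ingot5_mid's own z axis and vertical below 0.05 rad and angle between the x axis of ingot5_mid and the x axis of pad, either way round below 0.22 rad) or (z of ingot5_mid in the frame of pad between 0.1346 and 0.1506 m and angle between ingot5_top's own z axis and vertical below 0.05 rad and angle between the x axis of ingot5_mid and the x axis of pad, either way round below 0.22 rad)) and x of ingot6_mid in the frame of pad between -0.015 and 0.015 m and y of ingot6_mid in the frame of pad between -0.015 and 0.015 m and ((z of ingot6_mid in the frame of pad between 0.005 and 0.021 m and angle between ingot6_mid's own z axis and vertical below 0.05 rad and angle between the x axis of ingot6_mid and the x axis of pad, either way round below 0.22 rad) or (z of ingot6_mid in the frame of pad between 0.0309 and 0.0469 m and angle between ingot6_top's own z axis and vertical below 0.05 rad and angle between the x axis of ingot6_mid and the x axis of pad, either way round below 0.22 rad) or (z of ingot6_mid in the frame of pad between 0.0568 and 0.0728 m and angle between ingot6_mid's own z axis and vertical below 0.05 rad and angle between the x axis of ingot6_mid and the x axis of pad, either way round above 1.35 rad) or (z of ingot6_mid in the frame of pad between 0.0827 and 0.0987 m and angle between ingot6_top's own z axis and vertical below 0.05 rad and angle between the x axis of ingot6_mid and the x axis of pad, either way round above 1.35 rad) or (z of ingot6_mid in the frame of pad between 0.1087 and 0.1247 m and angle between ingot6_mid's own z axis and vertical below 0.05 rad and angle between the x axis of ingot6_mid and the x axis of pad, either way round below 0.22 rad) or (z of ingot6_mid in the frame of pad between 0.1346 and 0.1506 m and angle between ingot6_top's own z axis and vertical below 0.05 rad and angle between the x axis of ingot6_mid and the x axis of pad, either way round below 0.22 rad)) and linear speed of each of ingot1, ingot2, ingot3, ingot4, ingot5, ingot6 below 0.02 m/s and contact force between the fingers and ingot1 below 0.2 N and contact force between the fingers and ingot2 below 0.2 N and contact force between the fingers and ingot3 below 0.2 N and contact force between the fingers and ingot4 below 0.2 N and contact force between the fingers and ingot5 below 0.2 N and contact force between the fingers and ingot6 below 0.2 N), for 0.3 s.
2. then the key is fully wound (value of joint key above 5.6 rad), for 0.2 s.
At the end, for the whole second after the job is handed in: all ingots at rest in one column within 15 mm of the platen's centre each way; from below, 1, 3, 5 base level, 2, 4, 6 top level, within 0.05 rad; 1, 2, 5, 6 along the platen, 3, 4 across, within 0.22 rad; key wound past 5.6 rad (x of ingot1_mid in the frame of pad between -0.015 and 0.015 m and y of ingot1_mid in the frame of pad between -0.015 and 0.015 m and ((z of ingot1_mid in the frame of pad between 0.005 and 0.021 m and angle between ingot1_mid's own z axis and vertical below 0.05 rad and angle between the x axis of ingot1_mid and the x axis of pad, either way round below 0.22 rad) or (z of ingot1_mid in the frame of pad between 0.0309 and 0.0469 m and angle between ingot1_top's own z axis and vertical below 0.05 rad and angle between the x axis of ingot1_mid and the x axis of pad, either way round below 0.22 rad) or (z of ingot1_mid in the frame of pad between 0.0568 and 0.0728 m and angle between ingot1_mid's own z axis and vertical below 0.05 rad and angle between the x axis of ingot1_mid and the x axis of pad, either way round above 1.35 rad) or (z of ingot1_mid in the frame of pad between 0.0827 and 0.0987 m and angle between ingot1_top's own z axis and vertical below 0.05 rad and angle between the x axis of ingot1_mid and the x axis of pad, either way round above 1.35 rad) or (z of ingot1_mid in the frame of pad between 0.1087 and 0.1247 m and angle between ingot1_mid's own z axis and vertical below 0.05 rad and angle between the x axis of ingot1_mid and the x axis of pad, either way round below 0.22 rad) or (z of ingot1_mid in the frame of pad between 0.1346 and 0.1506 m and angle between ingot1_top's own z axis and vertical below 0.05 rad and angle between the x axis of ingot1_mid and the x axis of pad, either way round below 0.22 rad)) and x of ingot2_mid in the frame of pad between -0.015 and 0.015 m and y of ingot2_mid in the frame of pad between -0.015 and 0.015 m and ((z of ingot2_mid in the frame of pad between 0.005 and 0.021 m and angle between ingot2_mid's own z axis and vertical below 0.05 rad and angle between the x axis of ingot2_mid and the x axis of pad, either way round below 0.22 rad) or (z of ingot2_mid in the frame of pad between 0.0309 and 0.0469 m and angle between ingot2_top's own z axis and vertical below 0.05 rad and angle between the x axis of ingot2_mid and the x axis of pad, either way round below 0.22 rad) or (z of ingot2_mid in the frame of pad between 0.0568 and 0.0728 m and angle between ingot2_mid's own z axis and vertical below 0.05 rad and angle between the x axis of ingot2_mid and the x axis of pad, either way round above 1.35 rad) or (z of ingot2_mid in the frame of pad between 0.0827 and 0.0987 m and angle between ingot2_top's own z axis and vertical below 0.05 rad and angle between the x axis of ingot2_mid and the x axis of pad, either way round above 1.35 rad) or (z of ingot2_mid in the frame of pad between 0.1087 and 0.1247 m and angle between ingot2_mid's own z axis and vertical below 0.05 rad and angle between the x axis of ingot2_mid and the x axis of pad, either way round below 0.22 rad) or (z of ingot2_mid in the frame of pad between 0.1346 and 0.1506 m and angle between ingot2_top's own z axis and vertical below 0.05 rad and angle between the x axis of ingot2_mid and the x axis of pad, either way round below 0.22 rad)) and x of ingot3_mid in the frame of pad between -0.015 and 0.015 m and y of ingot3_mid in the frame of pad between -0.015 and 0.015 m and ((z of ingot3_mid in the frame of pad between 0.005 and 0.021 m and angle between ingot3_mid's own z axis and vertical below 0.05 rad and angle between the x axis of ingot3_mid and the x axis of pad, either way round below 0.22 rad) or (z of ingot3_mid in the frame of pad between 0.0309 and 0.0469 m and angle between ingot3_top's own z axis and vertical below 0.05 rad and angle between the x axis of ingot3_mid and the x axis of pad, either way round below 0.22 rad) or (z of ingot3_mid in the frame of pad between 0.0568 and 0.0728 m and angle between ingot3_mid's own z axis and vertical below 0.05 rad and angle between the x axis of ingot3_mid and the x axis of pad, either way round above 1.35 rad) or (z of ingot3_mid in the frame of pad between 0.0827 and 0.0987 m and angle between ingot3_top's own z axis and vertical below 0.05 rad and angle between the x axis of ingot3_mid and the x axis of pad, either way round above 1.35 rad) or (z of ingot3_mid in the frame of pad between 0.1087 and 0.1247 m and angle between ingot3_mid's own z axis and vertical below 0.05 rad and angle between the x axis of ingot3_mid and the x axis of pad, either way round below 0.22 rad) or (z of ingot3_mid in the frame of pad between 0.1346 and 0.1506 m and angle between ingot3_top's own z axis and vertical below 0.05 rad and angle between the x axis of ingot3_mid and the x axis of pad, either way round below 0.22 rad)) and x of ingot4_mid in the frame of pad between -0.015 and 0.015 m and y of ingot4_mid in the frame of pad between -0.015 and 0.015 m and ((z of ingot4_mid in the frame of pad between 0.005 and 0.021 m and angle between ingot4_mid's own z axis and vertical below 0.05 rad and angle between the x axis of ingot4_mid and the x axis of pad, either way round below 0.22 rad) or (z of ingot4_mid in the frame of pad between 0.0309 and 0.0469 m and angle between ingot4_top's own z axis and vertical below 0.05 rad and angle between the x axis of ingot4_mid and the x axis of pad, either way round below 0.22 rad) or (z of ingot4_mid in the frame of pad between 0.0568 and 0.0728 m and angle between ingot4_mid's own z axis and vertical below 0.05 rad and angle between the x axis of ingot4_mid and the x axis of pad, either way round above 1.35 rad) or (z of ingot4_mid in the frame of pad between 0.0827 and 0.0987 m and angle between ingot4_top's own z axis and vertical below 0.05 rad and angle between the x axis of ingot4_mid and the x axis of pad, either way round above 1.35 rad) or (z of ingot4_mid in the frame of pad between 0.1087 and 0.1247 m and angle between ingot4_mid's own z axis and vertical below 0.05 rad and angle between the x axis of ingot4_mid and the x axis of pad, either way round below 0.22 rad) or (z of ingot4_mid in the frame of pad between 0.1346 and 0.1506 m and angle between ingot4_top's own z axis and vertical below 0.05 rad and angle between the x axis of ingot4_mid and the x axis of pad, either way round below 0.22 rad)) and x of ingot5_mid in the frame of pad between -0.015 and 0.015 m and y of ingot5_mid in the frame of pad between -0.015 and 0.015 m and ((z of ingot5_mid in the frame of pad between 0.005 and 0.021 m and angle between ingot5_mid's own z axis and vertical below 0.05 rad and angle between the x axis of ingot5_mid and the x axis of pad, either way round below 0.22 rad) or (z of ingot5_mid in the frame of pad between 0.0309 and 0.0469 m and angle between ingot5_top's own z axis and vertical below 0.05 rad and angle between the x axis of ingot5_mid and the x axis of pad, either way round below 0.22 rad) or (z of ingot5_mid in the frame of pad between 0.0568 and 0.0728 m and angle between ingot5_mid's own z axis and vertical below 0.05 rad and angle between the x axis of ingot5_mid and the x axis of pad, either way round above 1.35 rad) or (z of ingot5_mid in the frame of pad between 0.0827 and 0.0987 m and angle between ingot5_top's own z axis and vertical below 0.05 rad and angle between the x axis of ingot5_mid and the x axis of pad, either way round above 1.35 rad) or (z of ingot5_mid in the frame of pad between 0.1087 and 0.1247 m and angle between ingot5_mid's own z axis and vertical below 0.05 rad and angle between the x axis of ingot5_mid and the x axis of pad, either way round below 0.22 rad) or (z of ingot5_mid in the frame of pad between 0.1346 and 0.1506 m and angle between ingot5_top's own z axis and vertical below 0.05 rad and angle between the x axis of ingot5_mid and the x axis of pad, either way round below 0.22 rad)) and x of ingot6_mid in the frame of pad between -0.015 and 0.015 m and y of ingot6_mid in the frame of pad between -0.015 and 0.015 m and ((z of ingot6_mid in the frame of pad between 0.005 and 0.021 m and angle between ingot6_mid's own z axis and vertical below 0.05 rad and angle between the x axis of ingot6_mid and the x axis of pad, either way round below 0.22 rad) or (z of ingot6_mid in the frame of pad between 0.0309 and 0.0469 m and angle between ingot6_top's own z axis and vertical below 0.05 rad and angle between the x axis of ingot6_mid and the x axis of pad, either way round below 0.22 rad) or (z of ingot6_mid in the frame of pad between 0.0568 and 0.0728 m and angle between ingot6_mid's own z axis and vertical below 0.05 rad and angle between the x axis of ingot6_mid and the x axis of pad, either way round above 1.35 rad) or (z of ingot6_mid in the frame of pad between 0.0827 and 0.0987 m and angle between ingot6_top's own z axis and vertical below 0.05 rad and angle between the x axis of ingot6_mid and the x axis of pad, either way round above 1.35 rad) or (z of ingot6_mid in the frame of pad between 0.1087 and 0.1247 m and angle between ingot6_mid's own z axis and vertical below 0.05 rad and angle between the x axis of ingot6_mid and the x axis of pad, either way round below 0.22 rad) or (z of ingot6_mid in the frame of pad between 0.1346 and 0.1506 m and angle between ingot6_top's own z axis and vertical below 0.05 rad and angle between the x axis of ingot6_mid and the x axis of pad, either way round below 0.22 rad)) and linear speed of each of ingot1, ingot2, ingot3, ingot4, ingot5, ingot6 below 0.02 m/s and value of joint key above 5.6 rad); the robot touches nothing.
It fails at once if a bystander is moved more than 30 mm (distance of any of beaker, vial, tape from where it was at the start of the episode above 0.03 m).
Of ingot1, ingot2, ingot3, ingot4, ingot5, ingot6 only 4 to 6 are there at a start; the rules pass over those that are not, and their reading is None.
At some moment in a run one of timer may be knocked a few centimetres aside while the robot is not near it.
It also fails if it takes over 210 s, if anything falls off the work surface, if the arm or the gripper's body presses on something with over 40 N, if the wrist force passes 120 N, or if a joint passes its speed limit or range.

## Working session

There is one attempt and no reset: what is moved stays moved. The work goes in short steps, Python scripts to look and compute and a tool call to move; the robot and the scene stay as the last step left them, time stands still between calls to the robot, and variables do not carry over. Pictures are saved under pics/ and viewed, about 12 in all and at most 16, crops included, and the job is handed in when it is done.

Besides the shell and the picture viewer there is one more tool, called after "Request:" as a command line: name --argument value ..., lists and objects as JSON in quotes. servo_tool: Moves the arm, as the interface text tells. Its arguments: {"type":"object","properties":{"series":{"type":"string"}},"required":["series"]}

```bash
ls; mkdir -p pics
python3 - <<'E'
from workcell import env, viewer
import cv2
print(env.read_state(), env.grasp_offset)
for n in ["top","scene"]:
    c=viewer.camera(n); print(n,c["intrinsics"],c["eye"],c["rotation"],[k for k in c])
    cv2.imwrite(f"pics/{n}0.png",c["frame"][:,:,::-1])
E
```

```text
pics
{'time_s': 0.0, 'joint_pos': array([ 1.04199066e+00,  2.87153371e-01,  1.57821456e+00, -1.62418405e-06,
        1.27856669e+00, -1.49989031e-01]), 'dq': array([ 0.00029245, -0.00079613,  0.00117449, -0.00046036,  0.00022739,
        0.00101528]), 'tau': array([-1.77423597e-03, -4.05997217e+01, -2.92618150e+01, -1.83981615e-04,
        6.00589468e-03,  1.03499417e-05]), 'eef_pos': array([0.24922911, 0.62653116, 0.20703509]), 'eef_rot': array([ 8.27592576e-01,  5.61328029e-01, -1.05610456e-03,  5.05819259e-04]), 'contact_force': array([-0.29348114,  0.13342411, -0.26499453]), 'moment': array([0.01333089, 0.01115514, 0.02000887]), 'width': 0.0854998086506997} 0.0187
top [[409.230166     0.         315.3419803 ]
 [  0.         409.230166   204.21103326]
 [  0.           0.           1.        ]] [ 0.34926927 -0.03019453  1.10188645] [ 0.04711732 -0.04153626 -0.69847676  0.7128709 ] ['frame', 'intrinsics', 'eye', 'rotation']
scene [[391.79692637   0.         313.85455613]
 [  0.         391.79692637 193.3779678 ]
 [  0.           0.           1.        ]] [0.7635425  0.37762946 0.78823326] [0.09211477 0.27466133 0.91012756 0.29621589] ['frame', 'intrinsics', 'eye', 'rotation']
```

View pics/top0.png

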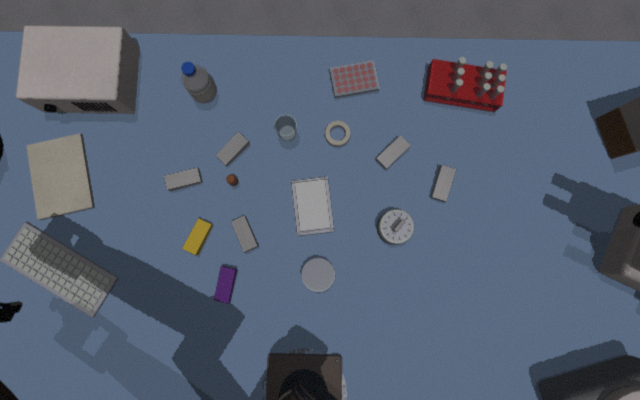

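View pics/scene0.png

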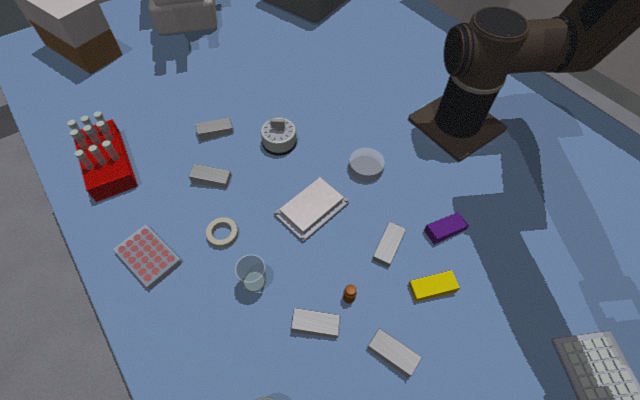

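Top view: five plain ingots at about (233,149), (183,179), (244,234), (393,152) and (444,183). The platen is at (312,206), the timer at (396,226), the vial at (232,180), the beaker at (286,128) and the tape at (337,133). Purple and yellow look-alikes are at (225,284) and (197,236). The scene view agrees with five.

```bash
cat > h.py <<'E'
import numpy as np, cv2
from scipy.spatial.transform import Rotation as R
from workcell import env, viewer
def snap(n, save=None):
    c=viewer.camera(n); c["bgr"]=c["frame"][:,:,::-1].copy(); c["n"]=n
    if save: cv2.imwrite(f"pics/{save}.png",c["bgr"])
    return c
def ray(c,uv):
    uv=np.atleast_2d(np.asarray(uv,float)); K=c["intrinsics"]
    d=np.c_[(uv[:,0]-K[0,2])/K[0,0],-(uv[:,1]-K[1,2])/K[1,1],-np.ones(len(uv))]
    r=c["rotation"]; M=R.from_quat(r) if np.size(r)==4 else R.from_matrix(r)
    return M.apply(d)
def plane(c,uv,z):
    d=ray(c,uv); e=np.asarray(c["eye"]); return (e+d*((z-e[2])/d[:,2])[:,None])[:,:2]
def proj(c,P):
    r=c["rotation"]; M=R.from_quat(r)
    q=M.inv().apply(np.atleast_2d(P)-c["eye"]); K=c["intrinsics"]
    return np.c_[K[0,2]-K[0,0]*q[:,0]/q[:,2], K[1,2]+K[1,1]*q[:,1]/q[:,2]]
def blobs(c,smax=60,vmin=110,amin=150,amax=9000):
    h=cv2.cvtColor(c["bgr"],cv2.COLOR_BGR2HSV)
    m=((h[...,1]<smax)&(h[...,2]>vmin)).astype(np.uint8)
    cs,_=cv2.findContours(m,cv2.RETR_EXTERNAL,cv2.CHAIN_APPROX_NONE)
    return [k for k in cs if amin<cv2.contourArea(k)<amax]
def rect_on(c,k,z):
    """min rectangle of contour on plane z: centre, long, short, angle of long side"""
    p=plane(c,k[:,0,:],z).astype(np.float32)
    b=cv2.boxPoints(cv2.minAreaRect(p*1000))/1000
    e1,e2=b[1]-b[0],b[2]-b[1]
    L,S=(e1,e2) if np.hypot(*e1)>np.hypot(*e2) else (e2,e1)
    return b.mean(0),np.hypot(*L),np.hypot(*S),np.arctan2(L[1],L[0])%np.pi
def go(x,y,z,a):
    """print twist, then shifts in the tool frame after the twist"""
    s=env.read_state(); p=s["eef_pos"]; m=R.from_quat(s["eef_rot"]).as_matrix()
    a0=np.arctan2(m[1,0],m[0,0]); tw=-((a-a0+np.pi)%(2*np.pi)-np.pi)
    dx,dy=x-p[0],y-p[1]
    print(f"t={s['time_s']:.2f} pose {np.round(p*1000,1)} a0={a0:.3f} w={s['width']*1000:.1f} F={np.round(s['contact_force'],1)} j6={s['joint_pos'][5]:.2f}")
    print(f"  twist {tw:.3f} (alt {tw-np.sign(tw)*np.pi:.3f}) then tx {1000*(dx*np.cos(a)+dy*np.sin(a)):.1f} ty {1000*(dx*np.sin(a)-dy*np.cos(a)):.1f} tz {-1000*(z-p[2]):.1f}")
E
python3 - <<'E'
from h import *
for n in ["top","scene"]:
    c=snap(n); print(n)
    for k in blobs(c):
        r=rect_on(c,k,0.02)
        if r[1]<.2: print(cv2.boundingRect(k),cv2.contourArea(k),np.round(r[0],3),np.round(r[1:],3))
    w=snap("wrist","w0") if n=="top" else None
    if w: print(w["intrinsics"],w["eye"],w["rotation"])
E
```

```text
top
(301, 258, 34, 34) 862.0 [ 0.301 -0.03 ] [0.086 0.085 1.592]
(231, 216, 25, 36) 420.0 [0.404 0.17 ] [0.085 0.039 0.443]
(380, 210, 34, 34) 874.0 [ 0.431 -0.236] [0.088 0.087 1.591]
(291, 176, 43, 60) 1994.5 [ 0.482 -0.011] [0.152 0.101 0.136]
(163, 167, 37, 23) 437.0 [0.55  0.342] [0.093 0.041 1.849]
(433, 165, 23, 36) 455.5 [ 0.552 -0.364] [0.094 0.039 2.842]
(377, 135, 34, 33) 444.5 [ 0.635 -0.228] [0.092 0.042 2.347]
(216, 131, 31, 33) 411.0 [0.637 0.212] [0.092 0.039 2.43 ]
(325, 120, 26, 25) 469.5 [ 0.685 -0.076] [0.068 0.067 1.59 ]
(329, 60, 51, 35) 1108.5 [ 0.842 -0.12 ] [0.128 0.085 1.762]
[[338.89623927   0.         321.36280556]
 [  0.         338.89623927 195.84665336]
 [  0.           0.           1.        ]] [0.18592818 0.65133085 0.37347411] [-0.11042879 -0.0741051   0.55677898  0.81994578]
scene
(575, 331, 65, 69) 2374.5 [0.245 0.588] [0.118 0.075 1.066]
(368, 328, 54, 48) 1055.0 [0.545 0.339] [0.092 0.04  1.895]
(291, 308, 49, 28) 924.5 [0.631 0.208] [0.092 0.04  2.358]
(235, 255, 31, 36) 793.5 [0.682 0.047] [0.077 0.063 0.942]
(113, 224, 68, 63) 2099.5 [ 0.84  -0.119] [0.127 0.085 1.765]
(373, 222, 33, 42) 697.0 [0.4   0.166] [0.096 0.041 0.464]
(205, 217, 33, 28) 662.0 [ 0.683 -0.075] [0.069 0.068 2.189]
(274, 176, 75, 65) 2278.0 [ 0.484 -0.008] [0.151 0.101 0.14 ]
(189, 164, 42, 20) 461.0 [ 0.63  -0.232] [0.097 0.039 2.281]
(349, 148, 36, 28) 732.0 [ 0.295 -0.034] [0.088 0.086 2.515]
(195, 118, 38, 16) 333.0 [ 0.547 -0.366] [0.095 0.039 2.748]
(261, 117, 35, 27) 674.5 [ 0.416 -0.252] [0.091 0.09  1.928]
```

Run:
```python
from h import *
P=[(.402,.168),(.548,.341),(.635,.210),(.633,-.230),(.550,-.365)]
rows=[]
for n in ["top","scene"]:
    c=dict(snap(n)); t=[]
    for x,y in P:
        u,v=proj(c,[x,y,.015])[0]; 
        A=np.float32([[5.3,0,80-5.3*u],[0,5.3,80-5.3*v]] if n=="top" else [[3.2,0,80-3.2*u],[0,3.2,80-3.2*v]])
        t.append(cv2.warpAffine(c["bgr"],A,(160,160),flags=cv2.INTER_CUBIC))
    rows.append(np.hstack(t))
cv2.imwrite("pics/comp.png",np.clip(np.vstack(rows)*1.0,0,255).astype(np.uint8))
```

```text
(no output)
```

View pics/comp.png

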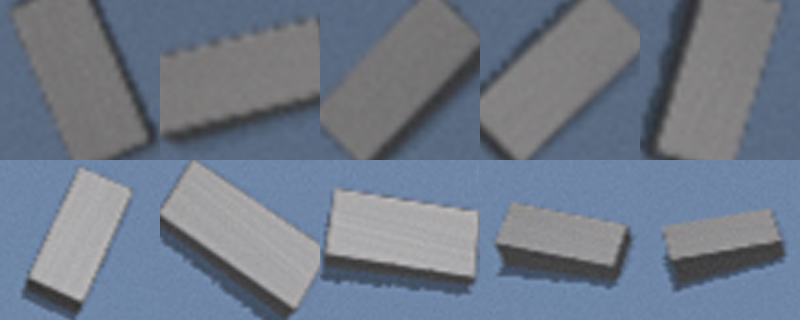

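Crops show the top faces as bright quads with dark sides. The thick end isn't obvious by eye, so I'll triangulate the top-face corners between the two views.

```bash
cat >> h.py <<'E'
def quad(c,x,y,z=.02,s=8,half=14,vmin=95,smax=55):
    u,v=proj(c,[x,y,z])[0]; H=half*2*s*2
    A=np.float32([[s,0,H/2-s*u],[0,s,H/2-s*v]])
    im=cv2.GaussianBlur(cv2.warpAffine(c["bgr"],A,(H,H),flags=cv2.INTER_CUBIC),(0,0),s/3)
    h=cv2.cvtColor(im,cv2.COLOR_BGR2HSV)
    m=((h[...,1]<smax)&(h[...,2]>vmin)).astype(np.uint8)
    cs,_=cv2.findContours(m,cv2.RETR_EXTERNAL,cv2.CHAIN_APPROX_NONE)
    k=max(cs,key=lambda k:cv2.contourArea(k)*(cv2.pointPolygonTest(k,(H/2,H/2),False)>=0))
    q=cv2.approxPolyN(k,4).reshape(-1,2).astype(float)
    return (q-[A[0,2],A[1,2]])/s, cv2.contourArea(k)/s/s
def ends(c,q,z=.025):
    """midpoints (pixels) of the two short edges"""
    w=plane(c,q,z); L=[np.hypot(*(w[i]-w[(i+1)%4])) for i in range(4)]
    i=0 if L[0]+L[2]<L[1]+L[3] else 1
    return np.array([(q[i]+q[i+1])/2,(q[(i+2)%4]+q[(i+3)%4])/2]),L
def tri(c1,u1,c2,u2):
    d1,d2=ray(c1,u1)[0],ray(c2,u2)[0]; e1,e2=np.array(c1["eye"]),np.array(c2["eye"])
    t=np.linalg.lstsq(np.c_[d1,-d2],e2-e1,rcond=None)[0]
    a,b=e1+t[0]*d1,e2+t[1]*d2; return (a+b)/2,np.linalg.norm(a-b)
E
python3 - <<'E'
from h import *
P=[(.402,.168),(.548,.341),(.635,.210),(.633,-.230),(.550,-.365)]
T,S=snap("top"),snap("scene")
for x,y in P:
    (q1,a1),(q2,a2)=quad(T,x,y),quad(S,x,y,half=18)
    (e1,L1),(e2,L2)=ends(T,q1),ends(S,q2)
    w1,w2=plane(T,e1,.025),plane(S,e2,.025)
    if np.hypot(*(w1[0]-w2[0]))>.045: e2=e2[::-1]
    for i in (0,1):
        p,g=tri(T,e1[i],S,e2[i]); print(np.round(p,4),"gap",round(g,4),end=" ")
    print(np.round(L1,3),np.round(L2,3))
E
```

```text
[0.3632 0.1481 0.0331] gap 0.0001 [0.4453 0.1876 0.0227] gap 0.0021 [0.04  0.091 0.042 0.089] [0.096 0.041 0.098 0.042]
[0.5353 0.3836 0.0266] gap 0.0009 [0.5615 0.2954 0.0225] gap 0.0011 [0.093 0.044 0.095 0.041] [0.047 0.091 0.042 0.091]
[0.6007 0.2419 0.0189] gap 0.0014 [0.6666 0.1788 0.033 ] gap 0.0016 [0.092 0.041 0.092 0.041] [0.092 0.041 0.091 0.044]
[ 0.5995 -0.1944  0.0205] gap 0.0035 [ 0.6643 -0.2591  0.03  ] gap 0.0017 [0.094 0.043 0.093 0.043] [0.04  0.095 0.043 0.099]
[ 0.5051 -0.3487  0.0192] gap 0.002 [ 0.593  -0.3727  0.0319] gap 0.0015 [0.096 0.04  0.093 0.043] [0.093 0.041 0.091 0.043]
```

Run:
```python
from h import *
go(.548,.32,.25,1.191)
m=R.from_quat(snap("wrist")["rotation"]).as_matrix(); s=env.read_state(); t=R.from_quat(s["eef_rot"]).as_matrix()
print(np.round(t.T@m,3), np.round(t.T@(np.array(snap("wrist")["eye"])-s["eef_pos"]),4))
```

```text
t=0.45 pose [249.5 627.1 208.3] a0=1.192 w=85.7 F=[-0.7 -0.1 -0.1] j6=-0.15
  twist 0.001 (alt -3.141) then tx -174.6 ty 391.1 tz -41.7
[[ 1.    -0.001 -0.001]
 [-0.001 -0.965 -0.264]
 [-0.     0.264 -0.965]] [-0.0008 -0.068  -0.1661]
```

Request:
servo_tool --series "85 -22 49 -6 0;85 -22 49 -6 0;85 -22 49 -6 0;85 -22 49 -6 0;85 -22 49 -6 0;85 -22 49 -6 0;85 -22 49 -6 0;85 -20 48 0 0"

```text
time_s: 1.55
eef_pos: [0.55, 0.3196, 0.2516]
eef_rot: [0.828, 0.561, 0.001, 0.0]
contact_force: [0.4, 0.6, -0.4]
width: 0.0853
```

Run:
```python
from h import *
c=snap("wrist","wB"); go(.548,.32,.25,1.191)
for n,x,y in [("B",.548,.341),("C",.635,.210)]: print(n,proj(c,[x,y,.02]))
```

```text
t=1.60 pose [554.2 314.8 251. ] a0=1.187 w=85.0 F=[ 1.1 -2.1  0.3] j6=-0.83
  twist -0.004 (alt 3.138) then tx 2.6 ty -7.7 tz 1.0
B [[337.87327811 154.20055397]]
C [[266.43360841 255.01975739]]
```

View pics/wB.png

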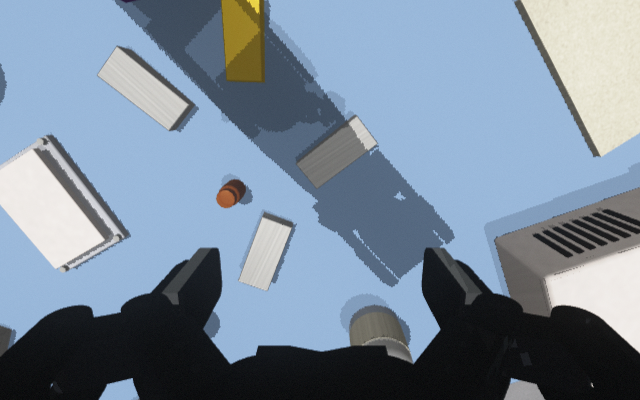

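Request:
servo_tool --series "85 0 0 0 -0.08;85 -47 14 0 0;85 -47 14 0 0;85 -47 14 0 0;85 -47 14 0 0;85 -47 14 0 0;85 -47 14 0 0;85 -47 14 0 0"

```text
time_s: 2.6
eef_pos: [0.5451, -0.0237, 0.2507]
eef_rot: [0.804, 0.594, 0.0, 0.0]
contact_force: [0.2, -1.0, 1.3]
width: 0.0852
```

Request:
servo_tool --series "85 -47 14 0 0;85 -47 14 0 0;85 -47 14 0 0;85 -47 14 0 0;85 -47 14 0 0;85 -47 14 0 0;85 -40 14 0 0;85 0 0 0 0"

```text
time_s: 3.6
eef_pos: [0.5436, -0.3615, 0.2499]
eef_rot: [0.806, 0.593, -0.0, -0.0]
contact_force: [0.1, 0.6, 0.0]
width: 0.0852
```

```bash
cat >> h.py <<'E'
def look(x,y,cams=("wrist","top","scene"),vmin=95,smax=55,half=40,save=None):
    """top-face ends of an ingot near x,y: wrist x top, wrist x scene triangulated"""
    C=[snap(n,save if n=="wrist" else None) for n in cams]; E=[]
    for c in C:
        q,a=quad(c,x,y,.026,s=4 if c["n"]=="wrist" else 8,half=half if c["n"]=="wrist" else 16,vmin=vmin,smax=smax)
        e,L=ends(c,q); w=plane(c,e,.026); o=np.argsort(w@[1,.3]) if False else np.argsort(w[:,0]); E.append(e[o])
        wc=w[o]; d=wc[1]-wc[0]; print(c["n"],"ctr@26mm",np.round(wc.mean(0),4),"L",np.round(np.sort(L),3),"ang",round(np.arctan2(d[1],d[0]),3))
    for j in range(1,len(C)):
        r=[tri(C[0],E[0][i],C[j],E[j][i]) for i in (0,1)]
        print(cams[0],cams[j],[np.round(p,4).tolist()+[round(g,4)] for p,g in r],"mid",np.round((r[0][0]+r[1][0])/2,4))
E
python3 - <<'E'
from h import *
look(.550,-.362,save="wE"); go(.55,-.362,.1,1.27)
E
```

```text
wrist ctr@26mm [ 0.547  -0.3607] L [0.04  0.041 0.093 0.093] ang -0.278
top ctr@26mm [ 0.5566 -0.3631] L [0.043 0.044 0.086 0.12 ] ang -0.283
scene ctr@26mm [ 0.5494 -0.3578] L [0.041 0.051 0.092 0.094] ang -0.447
wrist top [[0.5068, -0.3455, 0.0532, np.float64(0.0131)], [0.594, -0.3741, 0.0252, np.float64(0.0042)]] mid [ 0.5504 -0.3598  0.0392]
wrist scene [[0.5034, -0.3483, 0.0145, np.float64(0.0009)], [0.5913, -0.3736, 0.0296, np.float64(0.0017)]] mid [ 0.5474 -0.361   0.022 ]
t=3.75 pose [ 544.3 -358.   250.3] a0=1.272 w=84.9 F=[-0.1  0.3 -1.7] j6=-2.01
  twist 0.002 (alt -3.139) then tx -2.1 ty 6.7 tz 150.3
```

Request:
servo_tool --series "65 -0.6 3.3 40 -0.02;65 0 0 40 0;65 0 0 40 0;65 0 0 40 0;65 0 0 40 0;65 0 0 30 0;65 0 0 15 0;65 0 0 3 0"

```text
time_s: 4.75
eef_pos: [0.5472, -0.3594, 0.002]
eef_rot: [0.798, 0.602, -0.0, -0.001]
contact_force: [-0.4, 0.4, 0.1]
width: 0.0649
```

Request:
servo_tool --series "65 0 0 0 0;30 0 0 0 0;30 0 0 0 0;30 0 0 0 0;30 0 0 0 0;30 0 0 0 0"

```text
time_s: 5.5
eef_pos: [0.5477, -0.361, 0.0034]
eef_rot: [0.799, 0.602, 0.0, 0.001]
contact_force: [0.6, 0.5, 4.2]
width: 0.0299
```

Run:
```python
from h import *
w=snap("wrist"); s=snap("scene"); u,v=proj(s,[.547,-.361,.02])[0].astype(int)
cr=cv2.resize(s["bgr"][max(v-70,0):v+50,max(u-60,0):u+100],None,fx=3.33,fy=3.33)
cv2.imwrite("pics/g1.png",np.hstack([cv2.resize(w["bgr"],(480,400))[:, :],cr[:400,:]])[:, :800]); go(.547,-.361,.002,1.29)
```

```text
t=5.60 pose [ 547.7 -361.     3.3] a0=1.292 w=30.0 F=[ 0.2 -0.1  6.1] j6=-2.03
  twist 0.002 (alt -3.140) then tx -0.2 ty -0.7 tz 1.3
```

View pics/g1.png

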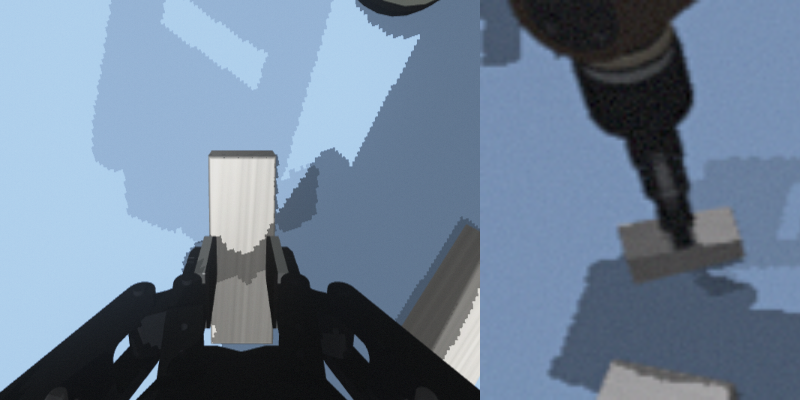

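The wrist view shows ingot E between the pads at (240,260), with the thin end towards the camera. The width reads below 40 mm, so I'll close fully, lift a little and check.

Request:
servo_tool --series "0 0 0 0 0;0 0 0 0 0;0 0 0 0 0;0 0 0 0 0;0 0 0 -20 0;0 0 0 -20 0;0 0 0 0 0"

```text
time_s: 6.48
eef_pos: [0.5487, -0.3618, 0.0455]
eef_rot: [0.798, 0.602, 0.0, 0.003]
contact_force: [0.2, -0.7, 0.7]
width: -0.0005
```

Run:
```python
from h import *
w=snap("wrist"); s=snap("scene"); u,v=proj(s,[.547,-.361,.02])[0].astype(int)
cr=cv2.resize(s["bgr"][max(v-70,0):v+50,max(u-60,0):u+100],None,fx=3.33,fy=3.33)
cv2.imwrite("pics/g2.png",np.hstack([cv2.resize(w["bgr"],(480,400))[:, :],cr[:400,:]])[:, :800]); go(.547,-.361,.002,1.29)
```

```text
t=6.58 pose [ 547.2 -360.5   42.8] a0=1.292 w=0.1 F=[-0.3 -0.8 -0.2] j6=-2.03
  twist 0.002 (alt -3.140) then tx -0.5 ty -0.1 tz 40.8
```

View pics/g2.png

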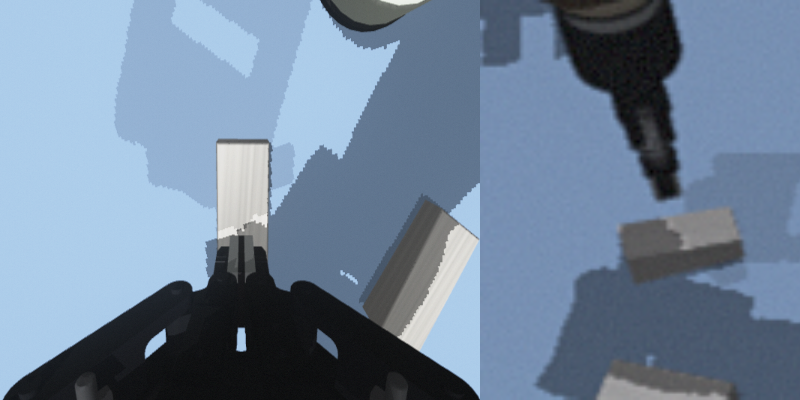

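The ingot didn't lift: the fingers closed above it. I'll measure where the tips really are relative to the reported TCP.

Run:
```python
from h import *
s=snap("scene"); t=snap("top"); p=env.read_state()["eef_pos"]; print(p)
for z in (0,.01,.02,.03,.04,.05,.06): print(z,np.round(proj(s,[p[0],p[1],z])[0],1))
u,v=proj(s,[p[0],p[1],.04])[0].astype(int)
cr=s["bgr"][v-25:v+25,u-25:u+25]; g=cv2.resize(cr,None,fx=8,fy=8,interpolation=cv2.INTER_CUBIC)
print("crop origin",u-25,v-25); 
for z in (.02,.0428,.06):
    q=(proj(s,[p[0],p[1],z])[0]-[u-25,v-25]+.5)*8; cv2.circle(g,tuple(int(i) for i in q),3,(0,0,255),-1)
cv2.imwrite("pics/tip.png",g)
```

```text
[ 0.54662332 -0.36001702  0.04162941]
0 [216.  131.9]
0.01 [215.2 129.3]
0.02 [214.5 126.7]
0.03 [213.7 124.1]
0.04 [212.9 121.4]
0.05 [212.1 118.6]
0.06 [211.3 115.9]
crop origin 187 96
```

View pics/tip.png

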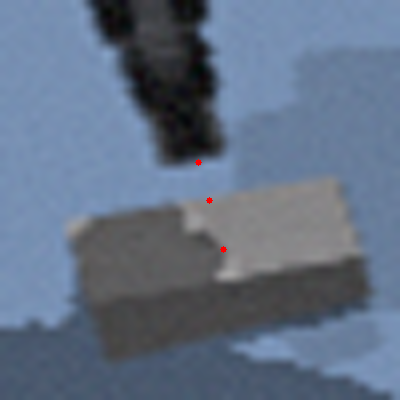

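The tips sit about 16–20 mm behind the reported TCP (tip at crop (192,162), on the line for z≈0.06 while the TCP reads 0.042). I'll reopen, go lower and watch the force.

Request:
servo_tool --series "65 0 0 0 0;65 0 0 0 0;65 0 0 10 0;65 0 0 20 0;65 0 0 20 0;65 0 0 4 0;65 0 0 0 0"

```text
time_s: 7.55
eef_pos: [0.5468, -0.3602, -0.0125]
eef_rot: [0.798, 0.602, -0.0, -0.001]
contact_force: [0.1, -0.2, -0.1]
width: 0.0652
```

Request:
servo_tool --series "0 0 0 0 0;0 0 0 0 0;0 0 0 0 0;0 0 0 0 0;0 0 0 0 0"

```text
time_s: 8.18
eef_pos: [0.548, -0.3608, -0.0102]
eef_rot: [0.799, 0.602, 0.0, 0.001]
contact_force: [0.1, 2.0, 5.6]
width: 0.0385
```

Request:
servo_tool --series "0 0 0 -15 0;0 0 0 -30 0;0 0 0 -40 0;0 0 0 -45 0;0 0 0 -45 0;0 0 0 -40 -0.14;0 0 0 0 -0.14;0 0 0 0 -0.14"

```text
time_s: 9.18
eef_pos: [0.5458, -0.3599, 0.2019]
eef_rot: [0.654, 0.757, -0.0, -0.002]
contact_force: [-1.2, 0.4, -7.6]
width: 0.0386
```

Request:
servo_tool --series "0 40 -2 0 0;0 45 -2 0 0;0 45 -2 0 0;0 45 -2 0 0;0 45 -2 0 0;0 45 -2 0 0;0 45 -2 0 0;0 46 -1 0 0"

```text
time_s: 10.18
eef_pos: [0.48, -0.0088, 0.2013]
eef_rot: [0.656, 0.755, -0.001, -0.001]
contact_force: [1.8, 0.3, -7.3]
width: 0.0382
```

Run:
```python
from h import *
w=snap("wrist"); s=snap("scene"); t=snap("top"); go(.483,-.010,.1,1.709)
u,v=proj(t,[.483,-.01,.03])[0].astype(int)
cv2.imwrite("pics/p1.png",np.hstack([cv2.resize(w["bgr"],None,fx=.8,fy=.8),cv2.resize(s["bgr"][130:290,230:345],None,fx=2,fy=2)]))
```

```text
t=10.32 pose [480.   -8.3 201.4] a0=1.716 w=38.1 F=[ 0.3 -0.5 -6.9] j6=-1.94
  twist 0.007 (alt -3.135) then tx -2.1 ty 2.7 tz 101.4
```

View pics/p1.png

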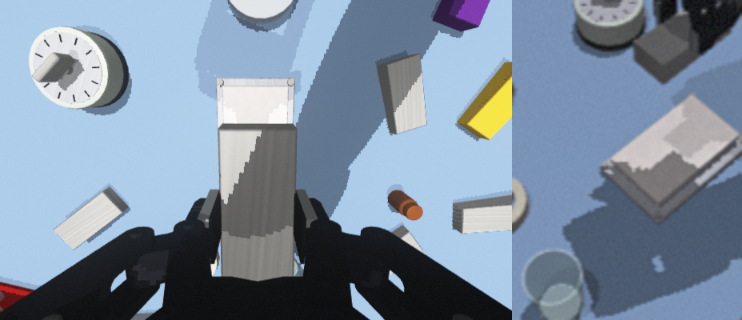

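Wrist view: the ingot is held level and lines up with the platen (platen columns 218–294, ingot 219–297). Now I'll lower it.

Request:
servo_tool --series "0 -2 2.7 30 0.007;0 0 0 40 0;0 0 0 40 0;0 0 0 35 0;0 0 0 20 0;0 0 0 10 0;0 0 0 4 0;0 0 0 0 0"

```text
time_s: 11.32
eef_pos: [0.4857, -0.0121, 0.025]
eef_rot: [0.658, 0.753, 0.0, 0.0]
contact_force: [0.3, 0.2, -8.2]
width: 0.0379
```

Request:
servo_tool --series "0 0 0 1 0;0 0 0 1 0;0 0 0 1 0;0 0 0 0 0"

```text
time_s: 11.82
eef_pos: [0.4851, -0.0117, 0.0215]
eef_rot: [0.658, 0.753, -0.0, 0.0]
contact_force: [0.8, 0.5, -7.1]
width: 0.0384
```

Request:
servo_tool --series "0 0 0 1.5 0;0 0 0 0 0;0 0 0 1 0;0 0 0 0 0"

```text
time_s: 12.32
eef_pos: [0.4852, -0.0118, 0.0198]
eef_rot: [0.658, 0.753, -0.0, -0.0]
contact_force: [-4.9, 1.0, 2.7]
width: 0.0381
```

Request:
servo_tool --series "60 0 0 0 0;70 0 0 0 0;70 0 0 0 0;70 0 0 -10 0;70 0 0 -30 0;70 0 0 -50 0;70 0 0 -50 0;70 0 0 -45 0"

```text
time_s: 13.32
eef_pos: [0.4854, -0.0118, 0.2068]
eef_rot: [0.658, 0.753, 0.001, 0.001]
contact_force: [0.1, -0.5, 0.5]
width: 0.07
```

Run:
```python
from h import *
w=snap("wrist","p2"); go(.404,.168,.2,2.02)
q,a=quad(w,.483,-.01,.056,s=4,half=60); e,L=ends(w,q,.056); print(plane(w,e,.056),np.round(L,3))
for n in ("top","scene"):
    c=snap(n); k=[k for k in blobs(c,amin=1000) if cv2.pointPolygonTest(k,tuple(map(float,proj(c,[.45,-.045,.012])[0])),True)>-8]
    for b in k: print(n,rect_on(c,b,.014))
```

```text
t=13.38 pose [489.  -12.5 213.9] a0=1.705 w=70.1 F=[1.7 1.2 4.1] j6=-1.94
  twist -0.315 (alt 2.827) then tx 199.5 ty 1.8 tz 13.9
[[ 0.53941694 -0.00286034]
 [ 0.40717717 -0.02179372]] [0.089 0.134 0.088 0.134]
scene (array([ 0.4812231, -0.0111405], dtype=float32), np.float32(0.15177664), np.float32(0.10088028), np.float32(0.13093805))
```

View pics/p2.png

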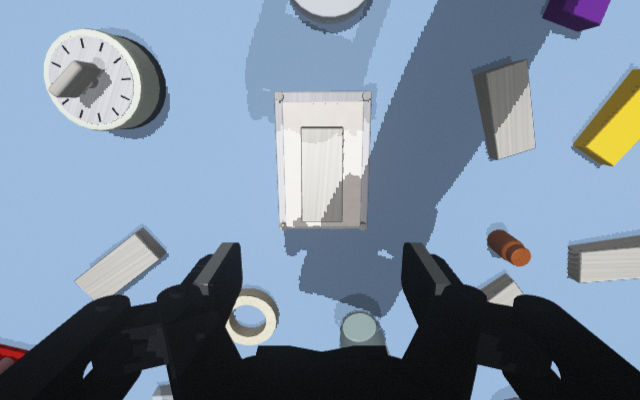

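The first ingot lies on the platen, at rows 127–222 and columns 302–343. The jig base spans rows 93–228. I'll work out the offset with the proper heights.

Run:
```python
from h import *
w=snap("wrist"); go(.404,.168,.2,2.02)
q,a=quad(w,.483,-.01,.012,s=4,half=60); e,L=ends(w,q,.012); b=plane(w,e,.012)
d=b[0]-b[1]; print("base",b.mean(0),np.round(L,3),np.arctan2(d[1],d[0]),q.round(1).tolist())
g=cv2.cvtColor(w["bgr"],cv2.COLOR_BGR2GRAY)
o=proj(w,[.486,-.012,.056])[0]; print("expect ingot ends px",proj(w,[[.441,-.018,.051],[.531,-.006,.061]]).round(1).tolist())
print("col profile at ingot axis",[(r,int(g[r,322])) for r in range(90,240,4)])
look(.404,.168,half=45)
```

```text
t=13.53 pose [485.8 -11.9 205.6] a0=1.705 w=70.2 F=[-0.6  0.1 -0. ] j6=-1.94
  twist -0.315 (alt 2.827) then tx 197.6 ty 4.4 tz 5.6
base [ 0.48103763 -0.01122421] [0.152 0.101 0.152 0.1  ] 0.13684140180134144 [[372.6, 87.6], [367.6, 227.3], [279.3, 227.3], [274.3, 87.6]]
expect ingot ends px [[322.3, 125.7], [322.0, 220.8]]
col profile at ingot axis [(90, 203), (94, 206), (98, 208), (102, 230), (106, 229), (110, 228), (114, 229), (118, 228), (122, 228), (126, 204), (130, 211), (134, 211), (138, 205), (142, 230), (146, 230), (150, 230), (154, 231), (158, 231), (162, 231), (166, 231), (170, 230), (174, 230), (178, 228), (182, 227), (186, 225), (190, 223), (194, 221), (198, 219), (202, 219), (206, 218), (210, 219), (214, 216), (218, 125), (222, 159), (226, 113), (230, 105), (234, 108), (238, 107)]
wrist ctr@26mm [0.4004 0.1671] L [0.04  0.041 0.088 0.089] ang 0.386
top ctr@26mm [0.4214 0.1753] L [0.032 0.043 0.058 0.074] ang 0.408
scene ctr@26mm [0.4029 0.1678] L [0.042 0.043 0.097 0.098] ang 0.445
wrist top [[0.3798, 0.1485, 0.0542, np.float64(0.0386)], [0.4439, 0.1866, 0.0215, np.float64(0.0047)]] mid [0.4119 0.1675 0.0378]
wrist scene [[0.3607, 0.1482, 0.0301, np.float64(0.0009)], [0.4427, 0.1874, 0.0186, np.float64(0.0022)]] mid [0.4017 0.1678 0.0243]
```

Request:
servo_tool --series "65 0 0 0 -0.156;65 0 0 0 -0.156;65 40 0.5 0 0;65 40 0.5 0 0;65 40 0.5 0 0;65 40 0.5 0 0;65 38 0 0 0;65 0 0 40 0"

```text
time_s: 14.68
eef_pos: [0.4023, 0.1698, 0.1652]
eef_rot: [0.532, 0.847, 0.002, 0.002]
contact_force: [0.5, 0.6, -0.3]
width: 0.0649
```

Run:
```python
from h import *
go(.402,.168,-.012,2.017);look(.402,.168,cams=("wrist",),half=55)
```

```text
t=14.68 pose [402.3 169.8 165.2] a0=2.021 w=64.9 F=[ 0.5  0.6 -0.3] j6=-1.85
  twist 0.004 (alt -3.138) then tx -1.5 ty -1.1 tz 177.2
wrist ctr@26mm [0.3996 0.1666] L [0.04  0.041 0.09  0.09 ] ang 0.46
```

Request:
servo_tool --series "65 -2 -2.4 40 0;65 0 0 40 0;65 0 0 40 0;65 0 0 30 0;65 0 0 18 0;65 0 0 9 0;65 0 0 0 0"

```text
time_s: 15.6
eef_pos: [0.3995, 0.1646, -0.0137]
eef_rot: [0.533, 0.846, -0.001, -0.001]
contact_force: [0.5, -0.5, 0.5]
width: 0.0651
```

Request:
servo_tool --series "0 0 0 0 0;0 0 0 0 0;0 0 0 0 0;0 0 0 0 0;0 0 0 0 0;0 0 0 -10 0;0 0 0 -20 0;0 0 0 0 0"

```text
time_s: 16.6
eef_pos: [0.4007, 0.1648, 0.0175]
eef_rot: [0.533, 0.846, 0.001, 0.001]
contact_force: [0.3, 0.5, -7.5]
width: 0.0385
```

Request:
servo_tool --series "0 0 0 -40 0;0 0 0 -50 0;0 0 0 -50 0;0 0 0 -42 0.155;0 0 0 0 0.156;0 -20 6 0 0;0 -42 13 0 0;0 -42 13 0 0"

```text
time_s: 17.6
eef_pos: [0.4449, 0.0652, 0.1966]
eef_rot: [0.657, 0.754, -0.001, -0.001]
contact_force: [1.6, 0.0, -7.1]
width: 0.0387
```

Request:
servo_tool --series "0 -42 13 0 0;0 -40 13 0 0;0 0 0 0 0;0 0 0 0 0"

```text
time_s: 18.1
eef_pos: [0.4814, -0.0113, 0.1969]
eef_rot: [0.658, 0.753, -0.001, -0.002]
contact_force: [-0.0, 0.4, -8.3]
width: 0.0384
```

Run:
```python
from h import *
go(.484,-.0115,.054,1.708)
```

```text
t=18.10 pose [481.4 -11.3 196.9] a0=1.705 w=38.4 F=[-0.   0.4 -8.3] j6=-1.94
  twist -0.003 (alt 3.139) then tx -0.5 ty 2.5 tz 142.9
```

Request:
servo_tool --series "0 0 2 40 0;0 0 0 40 0;0 0 0 35 0;0 0 0 18 0;0 0 0 8 0;0 0 0 0 0;0 0 0 2 0;0 0 0 0 0"

```text
time_s: 19.1
eef_pos: [0.4854, -0.0114, 0.0568]
eef_rot: [0.658, 0.753, 0.0, 0.001]
contact_force: [-0.4, -0.1, -7.0]
width: 0.0388
```

Request:
servo_tool --series "0 0 0 2 0;0 0 0 0 0"

```text
time_s: 19.35
eef_pos: [0.4847, -0.0114, 0.0539]
eef_rot: [0.658, 0.753, -0.0, -0.0]
contact_force: [0.4, 0.1, -6.8]
width: 0.0384
```

Request:
servo_tool --series "0 0 0 2 0;0 0 0 0 0"

```text
time_s: 19.6
eef_pos: [0.4845, -0.0113, 0.0517]
eef_rot: [0.658, 0.753, -0.0, -0.0]
contact_force: [0.4, -0.3, -7.3]
width: 0.0385
```

Request:
servo_tool --series "0 0 0 2 0;0 0 0 0 0"

```text
time_s: 19.85
eef_pos: [0.4845, -0.0113, 0.0497]
eef_rot: [0.658, 0.753, -0.0, -0.0]
contact_force: [0.8, 0.1, -7.5]
width: 0.0384
```

Request:
servo_tool --series "0 0 0 1.5 0;0 0 0 0 0"

```text
time_s: 20.1
eef_pos: [0.4848, -0.0114, 0.0489]
eef_rot: [0.658, 0.753, -0.0, -0.0]
contact_force: [-2.4, 0.1, -2.6]
width: 0.0382
```

Request:
servo_tool --series "0 0 0 1.5 0;0 0 0 0 0"

```text
time_s: 20.35
eef_pos: [0.4847, -0.0114, 0.0484]
eef_rot: [0.658, 0.753, -0.0, -0.0]
contact_force: [-8.3, 0.2, 4.0]
width: 0.0383
```

Request:
servo_tool --series "0 0 0 2 0;0 0 0 0 0"

```text
time_s: 20.6
eef_pos: [0.4853, -0.0114, 0.0476]
eef_rot: [0.657, 0.753, -0.0, -0.0]
contact_force: [-10.0, 0.9, 10.9]
width: 0.0383
```

Request:
servo_tool --series "0 0 0 2 0;0 0 0 0 0"

```text
time_s: 20.85
eef_pos: [0.485, -0.0114, 0.0459]
eef_rot: [0.657, 0.754, -0.001, -0.001]
contact_force: [-12.3, 1.2, 13.6]
width: 0.0386
```

Request:
servo_tool --series "0 0 0 1.5 0;0 0 0 0 0"

```text
time_s: 21.1
eef_pos: [0.4839, -0.0115, 0.0447]
eef_rot: [0.657, 0.754, -0.002, -0.002]
contact_force: [-15.6, 0.7, 18.4]
width: 0.0388
```

Request:
servo_tool --series "65 0 0 0 0;70 0 0 0 0;70 0 0 0 0;70 0 0 -10 0;70 0 0 -30 0;70 0 0 -50 0;70 0 0 -50 0;70 0 0 0 0"

```text
time_s: 22.1
eef_pos: [0.4883, -0.0121, 0.1876]
eef_rot: [0.658, 0.753, 0.003, 0.005]
contact_force: [0.7, -0.3, -0.5]
width: 0.07
```

Run:
```python
from h import *
go(.634,.210,.2,.81); w=snap("wrist"); s=snap("scene")
cv2.imwrite("pics/p3.png",np.hstack([w["bgr"][60:380,140:500],cv2.resize(s["bgr"][130:290,230:345],None,fx=2,fy=2)]))
look(.634,.210,half=45)
```

```text
t=22.10 pose [488.3 -12.1 187.6] a0=1.706 w=70.0 F=[ 0.7 -0.3 -0.5] j6=-1.94
  twist 0.896 (alt -2.245) then tx 261.3 ty -47.6 tz -12.4
wrist ctr@26mm [0.6792 0.1962] L [0.001 0.001 0.002 0.002] ang 1.477
top ctr@26mm [0.6341 0.2093] L [0.042 0.043 0.092 0.092] ang -0.708
scene ctr@26mm [0.6335 0.2108] L [0.042 0.045 0.091 0.092] ang -0.805
wrist top [[0.6086, 0.1903, 0.0859, np.float64(0.0822)], [0.6587, 0.176, 0.0539, np.float64(0.0059)]] mid [0.6336 0.1832 0.0699]
wrist scene [[0.6339, 0.2142, 0.0477, np.float64(0.0865)], [0.6663, 0.1838, 0.0437, np.float64(0.0037)]] mid [0.6501 0.199  0.0457]
```

View pics/p3.png

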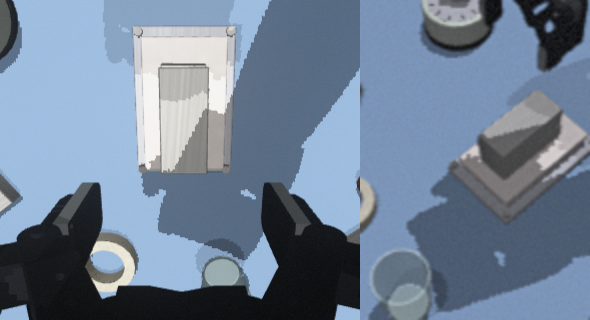

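Wrist and scene views show the two-ingot layer squarely on the platen with a level top. Next is ingot C.

Request:
servo_tool --series "65 0 0 -10 0.179;65 0 0 0 0.179;65 0 0 0 0.179;65 0 0 0 0.179;65 0 0 0 0.18;65 35 -8 0 0;65 45 -8 0 0;65 45 -8 0 0"

```text
time_s: 23.35
eef_pos: [0.5534, 0.0967, 0.1896]
eef_rot: [0.919, 0.394, -0.001, -0.001]
contact_force: [0.4, 0.4, -0.5]
width: 0.0652
```

Request:
servo_tool --series "65 45 -8 0 0;65 45 -8 0 0;65 45 -8 0 0;65 0 0 0 0;65 0 0 0 0"

```text
time_s: 23.98
eef_pos: [0.6283, 0.2097, 0.1895]
eef_rot: [0.919, 0.394, -0.002, -0.0]
contact_force: [0.0, -0.9, -0.1]
width: 0.0651
```

Run:
```python
from h import *
look(.634,.210,cams=("wrist","scene"),half=55); go(.634,.210,-.012,.81)
```

```text
wrist ctr@26mm [0.6312 0.2093] L [0.04  0.041 0.091 0.094] ang -0.756
scene ctr@26mm [0.6369 0.2099] L [0.05  0.062 0.063 0.108] ang -0.796
wrist scene [[0.6003, 0.2376, -0.0016, np.float64(0.0048)], [0.6661, 0.1772, 0.0207, np.float64(0.0016)]] mid [0.6332 0.2074 0.0095]
t=24.07 pose [628.5 209.1 190.6] a0=0.809 w=65.0 F=[ 0.5  0.8 -0.2] j6=-0.64
  twist -0.001 (alt 3.141) then tx 4.5 ty 3.4 tz 202.6
```

Request:
servo_tool --series "65 2 2.2 40 -0.005;65 0 0 45 0;65 0 0 45 0;65 0 0 40 0;65 0 0 20 0;65 0 0 9 0;65 0 0 3.5 0;65 0 0 0 0"

```text
time_s: 25.08
eef_pos: [0.6334, 0.2102, -0.0095]
eef_rot: [0.918, 0.396, 0.001, 0.0]
contact_force: [-0.1, 0.1, -0.2]
width: 0.0648
```

Request:
servo_tool --series "0 0 0 0 0;0 0 0 0 0;0 0 0 0 0;0 0 0 0 0;0 0 0 0 0;0 0 0 -10 0;0 0 0 -20 0;0 0 0 0 0"

```text
time_s: 26.08
eef_pos: [0.634, 0.2104, 0.0213]
eef_rot: [0.918, 0.396, 0.002, 0.001]
contact_force: [0.6, -0.0, -5.8]
width: 0.038
```

Request:
servo_tool --series "0 0 0 -40 0;0 0 0 -50 0;0 0 0 -50 0;0 0 0 -40 0.17;0 0 0 0 0.17;0 0 0 0 0.17;0 0 0 0 0.167;0 -25 28 0 0"

```text
time_s: 27.08
eef_pos: [0.6113, 0.1798, 0.198]
eef_rot: [0.998, 0.07, -0.0, -0.0]
contact_force: [0.6, -0.3, -5.3]
width: 0.038
```

Request:
servo_tool --series "0 -31 34 0 0;0 -31 34 0 0;0 -31 34 0 0;0 -31 34 0 0;0 -30 35 0 0;0 0 0 0 0;0 0 0 0 0"

```text
time_s: 27.95
eef_pos: [0.4822, -0.0116, 0.1989]
eef_rot: [0.998, 0.069, 0.0, -0.0]
contact_force: [-0.3, 0.6, -6.7]
width: 0.0382
```

Run:
```python
from h import *
go(.484,-.0115,.079,.138)
```

```text
t=27.95 pose [482.2 -11.6 198.9] a0=0.137 w=38.2 F=[-0.3  0.6 -6.7] j6=-0.37
  twist -0.001 (alt 3.141) then tx 1.8 ty 0.1 tz 119.9
```

Request:
servo_tool --series "0 1 0 40 0;0 0 0 40 0;0 0 0 25 0;0 0 0 12 0;0 0 0 5 0;0 0 0 0 0"

```text
time_s: 28.7
eef_pos: [0.4841, -0.0115, 0.0777]
eef_rot: [0.998, 0.069, 0.001, 0.0]
contact_force: [-0.2, -0.0, -6.4]
width: 0.0381
```

Request:
servo_tool --series "0 0 0 2 0;0 0 0 0 0;0 0 0 1 0;0 0 0 0 0"

```text
time_s: 29.2
eef_pos: [0.4833, -0.0116, 0.074]
eef_rot: [0.998, 0.069, 0.0, 0.0]
contact_force: [0.5, -0.4, -6.2]
width: 0.0387
```

Request:
servo_tool --series "0 0 0 1 0;0 0 0 0 0"

```text
time_s: 29.45
eef_pos: [0.4832, -0.0116, 0.0728]
eef_rot: [0.998, 0.069, -0.0, -0.0]
contact_force: [-0.3, 0.8, -6.2]
width: 0.0379
```

Request:
servo_tool --series "0 0 0 1 0;0 0 0 0 0"

```text
time_s: 29.7
eef_pos: [0.4833, -0.0116, 0.0727]
eef_rot: [0.998, 0.069, -0.0, -0.0]
contact_force: [-4.1, -0.6, 1.9]
width: 0.0381
```

Request:
servo_tool --series "0 0 0 1 0;0 0 0 0 0"

```text
time_s: 29.95
eef_pos: [0.4833, -0.0116, 0.0727]
eef_rot: [0.998, 0.069, -0.001, -0.0]
contact_force: [-7.3, 0.6, 7.3]
width: 0.0384
```

Request:
servo_tool --series "0 0 0 -1.5 0;60 0 0 0 0;70 0 0 0 0;70 0 0 0 0;70 0 0 -10 0;70 0 0 -30 0;70 0 0 -45 0;70 0 0 -45 -0.149"

```text
time_s: 30.95
eef_pos: [0.4833, -0.0116, 0.2044]
eef_rot: [0.989, 0.145, 0.0, 0.0]
contact_force: [1.0, -0.4, -0.4]
width: 0.0703
```

Request:
servo_tool --series "65 15 -30 0 0;65 21 -42 0 0;65 21 -42 0 0;65 21 -42 0 0;65 21 -42 0 0;65 21 -42 0 0;65 21 -42 0 0;65 20 -38 0 0"

```text
time_s: 31.95
eef_pos: [0.5474, 0.3427, 0.2033]
eef_rot: [0.99, 0.143, 0.001, -0.0]
contact_force: [1.3, -0.6, -0.1]
width: 0.0647
```

Run:
```python
from h import *
w=snap("wrist","wB2"); s=snap("scene"); cv2.imwrite("pics/p4.png",np.hstack([cv2.resize(w["bgr"],None,fx=.7,fy=.7),cv2.resize(s["bgr"][140:280,230:370],None,fx=2,fy=2)]))
go(.548,.340,-.012,.287);look(.548,.340,cams=("wrist","top","scene"),half=55)
```

```text
t=32.05 pose [547.3 344.4 203. ] a0=0.291 w=65.3 F=[-0.6  0.  -0.3] j6=0.11
  twist 0.004 (alt -3.138) then tx -0.6 ty 4.5 tz 215.0
wrist ctr@26mm [0.545  0.3405] L [0.04  0.041 0.09  0.091] ang -1.274
top ctr@26mm [0.533  0.3814] L [0.004 0.006 0.033 0.035] ang 0.309
scene ctr@26mm [0.5549 0.3873] L [0.001 0.001 0.002 0.004] ang 0.027
wrist top [[0.5264, 0.3836, 0.0018, np.float64(0.0121)], [0.5368, 0.3385, 0.1481, np.float64(0.0203)]] mid [0.5316 0.3611 0.0749]
wrist scene [[0.5341, 0.3835, -0.0394, np.float64(0.0096)], [0.5674, 0.3627, 0.1509, np.float64(0.0639)]] mid [0.5508 0.3731 0.0558]
```

View pics/p4.png

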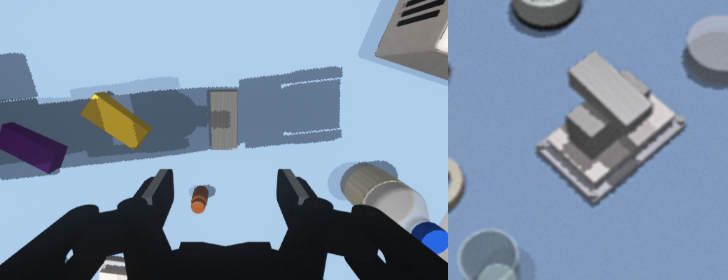

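Scene crop: the third ingot lies crosswise and centred on the first layer. Ingot B is in the arm's shadow at (223,120). I'll settle which end of B is thick by stereo from two wrist poses.

Run:
```python
from h import *; import pickle
w=snap("wrist"); pickle.dump(w,open("w1.pkl","wb")); q,_=quad(w,.545,.3405,.026,s=4,half=55); print(ends(w,q), q.round(1).tolist())
```

```text
(array([[321.27560425, 211.5904007 ],
       [320.15060425, 125.7154007 ]]), [np.float64(0.03967812433587295), np.float64(0.08941159544851261), np.float64(0.04130787811695538), np.float64(0.09011963796946577)]) [[339.9, 211.6], [302.7, 211.6], [299.4, 126.1], [340.9, 125.3]]
```

Request:
servo_tool --series "65 -40 0 0 0;65 -40 0 0 0;65 0 0 0 0;65 0 0 0 0"

```text
time_s: 32.75
eef_pos: [0.4712, 0.3176, 0.2032]
eef_rot: [0.99, 0.142, 0.001, -0.0]
contact_force: [-0.7, -0.3, 0.2]
width: 0.0649
```

Run:
```python
from h import *; import pickle
a=pickle.load(open("w1.pkl","rb")); b=snap("wrist"); E=[]
for c in (a,b):
    q,_=quad(c,.545,.3405,.026,s=4,half=55); e,L=ends(c,q); print(np.round(L,4)); E.append(e[np.argsort(plane(c,e,.026)[:,0])])
for i in (0,1): print(tri(a,E[0][i],b,E[1][i]))
go(.545,.3405,-.012,.287)
```

```text
[0.0397 0.0894 0.0413 0.0901]
[0.0427 0.0892 0.0453 0.0905]
(array([0.53160155, 0.3830882 , 0.02217937]), np.float64(0.0003141615276086692))
(array([0.55910685, 0.29421413, 0.01445049]), np.float64(0.0002500652645796271))
t=32.80 pose [471.5 317.9 203.2] a0=0.286 w=65.1 F=[-0.8  0.4  0.5] j6=0.13
  twist -0.001 (alt 3.140) then tx 76.9 ty -0.9 tz 215.2
```

Request:
servo_tool --series "65 38 -0.5 0 -0.012;65 39 0 0 0;65 0 0 40 0;65 0 0 50 0;65 0 0 50 0;65 0 0 40 0;65 0 0 20 0;65 0 0 10 0"

```text
time_s: 33.8
eef_pos: [0.5446, 0.3409, -0.0083]
eef_rot: [0.989, 0.149, -0.0, 0.0]
contact_force: [-0.4, -0.2, 1.2]
width: 0.065
```

Request:
servo_tool --series "65 0 0 4 0;65 0 0 0 0"

```text
time_s: 34.05
eef_pos: [0.5451, 0.3415, -0.0102]
eef_rot: [0.989, 0.149, 0.001, -0.0]
contact_force: [0.4, -0.0, -0.2]
width: 0.0651
```

Request:
servo_tool --series "0 0 0 0 0;0 0 0 0 0;0 0 0 0 0;0 0 0 0 0;0 0 0 0 0;0 0 0 -10 0;0 0 0 -20 0;0 0 0 0 0"

```text
time_s: 35.05
eef_pos: [0.5452, 0.3415, 0.0204]
eef_rot: [0.989, 0.149, 0.002, -0.0]
contact_force: [1.0, 0.7, -5.7]
width: 0.0385
```

Run:
```python
from h import *
go(.483,-.0115,.24,.138)
```

```text
t=35.05 pose [545.2 341.5  20.4] a0=0.299 w=38.5 F=[ 1.   0.7 -5.7] j6=0.10
  twist 0.161 (alt -2.981) then tx -110.1 ty 341.1 tz -219.6
```

Request:
servo_tool --series "0 0 0 -40 0;0 0 0 -50 0;0 0 0 -50 0;0 0 0 -45 0.161;0 -9 28 0 0;0 -14 44 0 0;0 -14 44 0 0;0 -14 44 0 0"

```text
time_s: 36.05
eef_pos: [0.5143, 0.1741, 0.2026]
eef_rot: [0.998, 0.069, -0.001, 0.0]
contact_force: [0.3, 0.3, -6.0]
width: 0.0385
```

Request:
servo_tool --series "0 -14 44 0 0;0 -14 44 0 0;0 -14 44 0 0;0 -14 44 0 0;0 -3 5 0 0;0 0 0 0 0;0 0 0 0 0"

```text
time_s: 36.92
eef_pos: [0.4819, -0.0109, 0.2032]
eef_rot: [0.998, 0.07, -0.0, -0.0]
contact_force: [-0.7, 0.4, -5.9]
width: 0.0384
```

Run:
```python
from h import *
go(.483,-.0115,.109,.138)
```

```text
t=36.92 pose [481.9 -10.9 203.2] a0=0.139 w=38.4 F=[-0.7  0.4 -5.9] j6=-0.37
  twist 0.001 (alt -3.140) then tx 1.0 ty 0.8 tz 94.2
```

Request:
servo_tool --series "0 1 0.8 40 0;0 0 0 35 0;0 0 0 13 0;0 0 0 6 0;0 0 0 0 0;0 0 0 2 0;0 0 0 0 0"

```text
time_s: 37.8
eef_pos: [0.4836, -0.0127, 0.1083]
eef_rot: [0.998, 0.069, 0.001, 0.0]
contact_force: [0.4, -0.3, -5.4]
width: 0.0381
```

Request:
servo_tool --series "0 0 0 2 0;0 0 0 0 0"

```text
time_s: 38.05
eef_pos: [0.4829, -0.0126, 0.1054]
eef_rot: [0.998, 0.069, -0.0, -0.0]
contact_force: [-0.1, -0.2, -5.4]
width: 0.0386
```

Request:
servo_tool --series "0 0 0 2 0;0 0 0 0 0"

```text
time_s: 38.3
eef_pos: [0.4832, -0.0126, 0.1035]
eef_rot: [0.998, 0.069, 0.0, 0.0]
contact_force: [0.5, 0.6, -5.1]
width: 0.0386
```

Request:
servo_tool --series "0 0 0 1.5 0;0 0 0 0 0"

```text
time_s: 38.55
eef_pos: [0.4834, -0.0129, 0.1025]
eef_rot: [0.998, 0.069, 0.0, 0.0]
contact_force: [-0.9, -0.6, -0.3]
width: 0.0385
```

Request:
servo_tool --series "0 0 0 2 0;0 0 0 0 0"

```text
time_s: 38.8
eef_pos: [0.4836, -0.0137, 0.1009]
eef_rot: [0.998, 0.069, 0.0, 0.001]
contact_force: [-2.7, -5.0, 3.2]
width: 0.0385
```

Request:
servo_tool --series "0 0 0 2 0;0 0 0 0 0"

```text
time_s: 39.05
eef_pos: [0.4839, -0.0143, 0.0999]
eef_rot: [0.998, 0.069, 0.0, 0.002]
contact_force: [-5.3, -5.9, 6.9]
width: 0.0385
```

Request:
servo_tool --series "0 0 0 1.5 0;0 0 0 0 0"

```text
time_s: 39.3
eef_pos: [0.484, -0.0142, 0.0998]
eef_rot: [0.998, 0.069, 0.0, 0.002]
contact_force: [-8.0, -4.3, 14.1]
width: 0.0382
```

Request:
servo_tool --series "65 0 0 0 0;70 0 0 0 0;70 0 0 0 0;70 0 0 -10 0;70 0 0 -30 0;70 0 0 -50 0;70 0 0 -20 0;70 0 0 0 0"

```text
time_s: 40.3
eef_pos: [0.4845, -0.0128, 0.2091]
eef_rot: [0.998, 0.069, 0.003, 0.001]
contact_force: [0.0, -0.9, -0.4]
width: 0.0704
```

Run:
```python
from h import *
go(.632,-.227,.22,.786); w=snap("wrist"); s=snap("scene")
cv2.imwrite("pics/p5.png",np.hstack([w["bgr"][40:360,140:500],cv2.resize(s["bgr"][130:290,230:345],None,fx=2,fy=2)]))
look(.632,-.227,cams=("top","scene"))
```

```text
t=40.30 pose [484.5 -12.8 209.1] a0=0.138 w=70.4 F=[ 0.  -0.9 -0.4] j6=-0.37
  twist -0.648 (alt 2.494) then tx -47.4 ty 255.8 tz -10.9
top ctr@26mm [ 0.6327 -0.2266] L [0.043 0.045 0.094 0.098] ang -0.788
scene ctr@26mm [ 0.6315 -0.2245] L [0.041 0.046 0.095 0.1  ] ang -0.842
top scene [[0.5989, -0.1925, 0.0214, np.float64(0.0025)], [0.665, -0.2595, 0.0285, np.float64(0.0018)]] mid [ 0.632 -0.226  0.025]
```

View pics/p5.png

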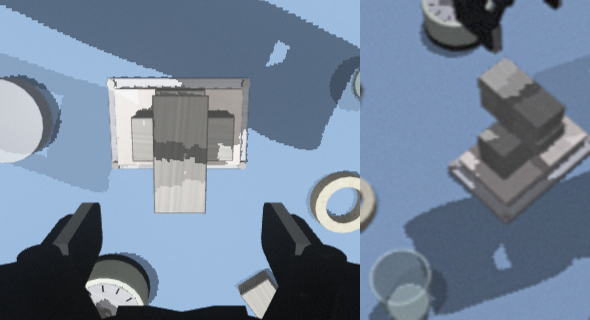

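Views show the two layers crossed and well centred. Next is the last ingot, D.

Request:
servo_tool --series "65 0 0 -10 -0.161;65 0 0 0 -0.161;65 0 0 0 -0.161;65 0 0 0 -0.162;65 -6 32 0 0;65 -8 45 0 0;65 -8 45 0 0;65 -8 45 0 0"

```text
time_s: 41.5
eef_pos: [0.5796, -0.153, 0.2144]
eef_rot: [0.924, 0.382, -0.001, -0.001]
contact_force: [0.6, 0.6, -1.6]
width: 0.065
```

Request:
servo_tool --series "65 -8 45 0 0;65 -9 43 0 0;65 0 0 20 0;65 0 0 0 0;65 0 0 0 0"

```text
time_s: 42.12
eef_pos: [0.6288, -0.2251, 0.1955]
eef_rot: [0.924, 0.382, -0.001, -0.001]
contact_force: [-0.5, 0.0, 0.6]
width: 0.0651
```

Run:
```python
from h import *
look(.632,-.226,cams=("wrist",),half=55); go(.632,-.226,-.012,.783)
```

```text
wrist ctr@26mm [ 0.6297 -0.2267] L [0.04  0.041 0.093 0.093] ang -0.792
t=42.17 pose [ 629.2 -225.3  196.5] a0=0.784 w=64.6 F=[-0.9 -0.5  0. ] j6=-1.28
  twist 0.001 (alt -3.140) then tx 1.5 ty 2.4 tz 208.5
```

Request:
servo_tool --series "65 0 1.6 40 0;65 0 0 50 0;65 0 0 45 0;65 0 0 40 0;65 0 0 20 0;65 0 0 9 0;65 0 0 3.5 0;65 0 0 0 0"

```text
time_s: 43.18
eef_pos: [0.6318, -0.2281, -0.0095]
eef_rot: [0.924, 0.382, 0.001, 0.001]
contact_force: [-0.8, 0.5, -0.2]
width: 0.065
```

Request:
servo_tool --series "0 0 0 0 0;0 0 0 0 0;0 0 0 0 0;0 0 0 0 0;0 0 0 0 0;0 0 0 -10 0;0 0 0 -20 0;0 0 0 0 0"

```text
time_s: 44.18
eef_pos: [0.6319, -0.2284, 0.0209]
eef_rot: [0.924, 0.382, 0.001, 0.002]
contact_force: [0.4, -0.8, -6.6]
width: 0.0383
```

Run:
```python
from h import *
go(.483,-.0115,.25,1.709)
```

```text
t=44.17 pose [ 631.9 -228.4   20.9] a0=0.783 w=38.3 F=[ 0.4 -0.8 -6.6] j6=-1.28
  twist -0.926 (alt 2.216) then tx 235.4 ty -117.6 tz -229.1
```

Request:
servo_tool --series "0 0 0 -40 0;0 0 0 -50 0;0 0 0 -50 -0.154;0 0 0 -50 -0.154;0 0 0 -38 -0.154;0 0 0 0 -0.154;0 0 0 0 -0.155;0 0 0 0 -0.155"

```text
time_s: 45.18
eef_pos: [0.63, -0.2274, 0.2457]
eef_rot: [0.655, 0.756, -0.0, -0.001]
contact_force: [-0.4, 0.5, -7.2]
width: 0.0381
```

Request:
servo_tool --series "0 28 -13 0 0;0 42 -21 0 0;0 42 -21 0 0;0 42 -21 0 0;0 42 -21 0 0;0 39 -19 0 0;0 0 0 0 0;0 0 0 0 0"

```text
time_s: 46.18
eef_pos: [0.4834, -0.011, 0.2468]
eef_rot: [0.656, 0.754, -0.0, 0.0]
contact_force: [-0.6, -0.1, -7.0]
width: 0.0384
```

Run:
```python
from h import *
go(.485,-.0115,.132,1.709)
```

```text
t=46.17 pose [483.4 -11.  246.8] a0=1.709 w=38.4 F=[-0.6 -0.1 -7. ] j6=-1.94
  twist 0.000 (alt -3.141) then tx -0.7 ty 1.5 tz 114.8
```

Request:
servo_tool --series "0 0 0 40 0;0 0 0 40 0;0 0 0 22 0;0 0 0 10 0;0 0 0 4 0;0 0 0 0 0"

```text
time_s: 46.92
eef_pos: [0.4843, -0.0112, 0.1318]
eef_rot: [0.657, 0.754, 0.0, 0.001]
contact_force: [1.1, 0.1, -6.2]
width: 0.0382
```

Request:
servo_tool --series "0 0 0 1.5 0;0 0 0 0 0;0 0 0 1 0;0 0 0 0 0"

```text
time_s: 47.42
eef_pos: [0.4834, -0.0108, 0.1285]
eef_rot: [0.657, 0.754, -0.0, 0.0]
contact_force: [-0.1, 0.7, -6.8]
width: 0.0382
```

Request:
servo_tool --series "0 0 0 1 0;0 0 0 0 0;0 0 0 1 0;0 0 0 0 0"

```text
time_s: 47.92
eef_pos: [0.4834, -0.0108, 0.1263]
eef_rot: [0.657, 0.754, -0.0, -0.0]
contact_force: [0.1, -0.0, -6.6]
width: 0.0377
```

Request:
servo_tool --series "0 0 0 1 0;0 0 0 0 0"

```text
time_s: 48.18
eef_pos: [0.4834, -0.0108, 0.1253]
eef_rot: [0.657, 0.754, -0.0, -0.0]
contact_force: [-0.9, 0.1, -6.5]
width: 0.0382
```

Request:
servo_tool --series "0 0 0 1 0;0 0 0 0 0"

```text
time_s: 48.42
eef_pos: [0.4836, -0.0108, 0.1252]
eef_rot: [0.657, 0.754, -0.0, -0.0]
contact_force: [-3.2, 0.5, -0.3]
width: 0.0385
```

Contact at the expected height, so I'll release, rise and check the pile and timer.

Request:
servo_tool --series "60 0 0 0 0;70 0 0 0 0;70 0 0 0 0;70 0 0 -10 0;70 0 0 -30 0;70 0 0 -40 0;70 0 0 -30 0;70 0 0 0 0"

```text
time_s: 49.42
eef_pos: [0.4854, -0.0113, 0.2384]
eef_rot: [0.657, 0.754, 0.002, 0.003]
contact_force: [1.0, 0.3, 0.4]
width: 0.0702
```

Run:
```python
from h import *
w=snap("wrist","w6"); s=snap("scene"); t=snap("top")
cv2.imwrite("pics/p6.png",np.hstack([w["bgr"][0:320,20:500],cv2.resize(s["bgr"][110:270,230:345],None,fx=2,fy=2)]))
for c in (t,s,w):
    for k in blobs(c,amin=400,amax=6000):
        r=rect_on(c,k,.048); 
        if .07<r[2] and r[1]<.13: print(c["n"],np.round(r[0],3),np.round(r[1:],3),cv2.boundingRect(k))
go(.431,-.245,.25,1.709)
```

```text
top [ 0.43  -0.231] [0.088 0.085 0.001] (380, 209, 34, 35)
top [ 0.829 -0.118] [0.124 0.083 1.771] (329, 60, 51, 36)
scene [0.282 0.57 ] [0.114 0.113 2.642] (553, 331, 87, 69)
scene [ 0.837 -0.101] [0.122 0.082 1.771] (113, 224, 68, 63)
scene [ 0.312 -0.02 ] [0.084 0.083 2.461] (349, 148, 36, 28)
scene [ 0.428 -0.229] [0.089 0.087 1.015] (261, 117, 35, 27)
t=49.58 pose [482.8 -10.6 233.3] a0=1.709 w=69.9 F=[-0.8 -0.3 -0.6] j6=-1.94
  twist -0.000 (alt 3.142) then tx -225.0 ty -83.6 tz -16.7
```

View pics/p6.png

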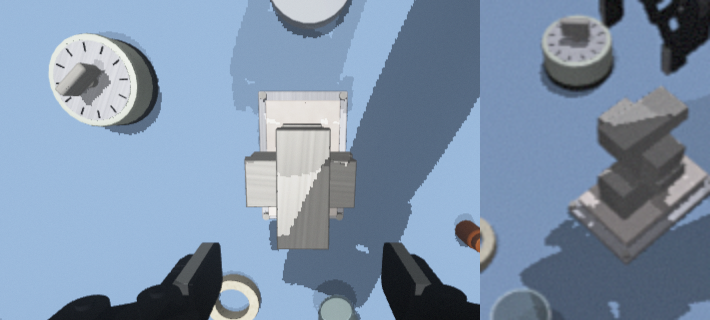

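The pile stands: five ingots in layers along, across and along, with the top one at crop rows 128–248. The timer drum is at about (0.429,-0.230), with the key wing at crop (82,80). I'll hover over the timer.

Request:
servo_tool --series "50 -42 -17 0 0;50 -42 -17 0 0;50 -42 -17 0 0;50 -42 -17 0 0;50 -42 -16 0 0;50 0 0 0 0;50 0 0 0 0"

```text
time_s: 50.45
eef_pos: [0.4287, -0.2296, 0.233]
eef_rot: [0.657, 0.754, 0.0, -0.001]
contact_force: [-0.4, 1.2, -0.6]
width: 0.0497
```

Run:
```python
from h import *
w=snap("wrist"); s=snap("scene"); t=snap("top"); go(.429,-.230,.04,1.709)
for c in (t,s,w):
    for k in blobs(c,amin=400,amax=12000,vmin=130):
        r=rect_on(c,k,.048)
        if .07<r[2] and r[1]<.13: print(c["n"],np.round(r[0],3),np.round(r[1:],3),cv2.boundingRect(k))
print(proj(w,[.429,-.23,.048]),proj(w,[.429,-.23,.082]))
u,v=proj(w,[.429,-.23,.06])[0].astype(int); print(u,v)
cv2.imwrite("pics/k1.png",cv2.resize(w["bgr"][v-75:v+75,u-100:u+100],None,fx=4,fy=4,interpolation=cv2.INTER_CUBIC))
```

```text
t=50.60 pose [ 429.3 -229.1  233.9] a0=1.711 w=50.0 F=[ 0.8  0.1 -1.1] j6=-2.41
  twist 0.002 (alt -3.140) then tx -0.8 ty -0.4 tz 193.9
top [ 0.302 -0.03 ] [0.084 0.083 1.592] (301, 258, 34, 34)
top [ 0.501 -0.009] [0.102 0.1   0.163] (294, 176, 38, 44)
top [ 0.83  -0.118] [0.124 0.083 1.762] (329, 60, 51, 35)
scene [0.281 0.571] [0.113 0.113 1.072] (553, 331, 87, 69)
scene [ 0.837 -0.101] [0.122 0.082 1.772] (113, 224, 68, 63)
scene [ 0.311 -0.02 ] [0.085 0.08  2.514] (349, 148, 36, 27)
scene [ 0.429 -0.23 ] [0.086 0.086 0.353] (261, 117, 35, 26)
wrist [ 0.427 -0.231] [0.089 0.088 0.997] (278, 125, 85, 85)
wrist [ 0.301 -0.04 ] [0.083 0.083 0.508] (485, 23, 90, 91)
[[320.36555279 170.85199252]] [[320.37843481 177.65963934]]
320 173
```

View pics/k1.png

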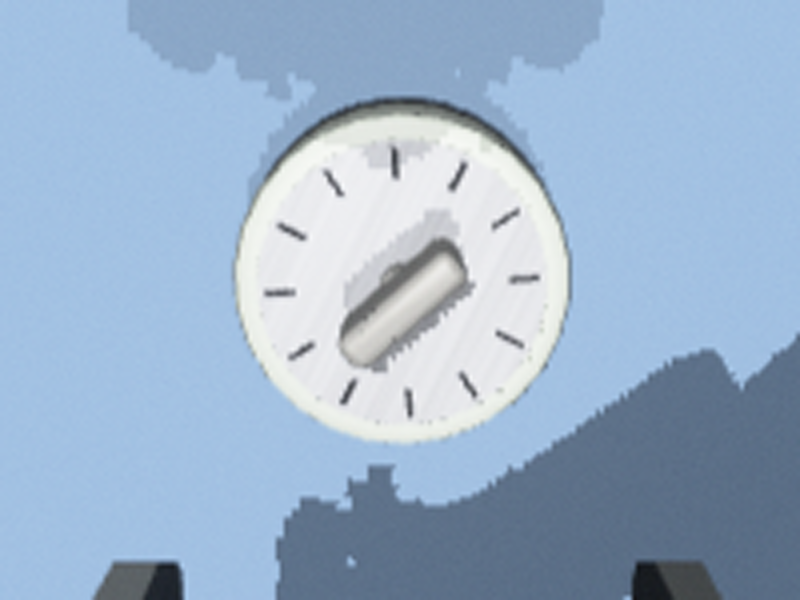

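The wing's top runs from crop (360,352) to (450,265), so its axis is at about 2.47 rad in the world. Its centre is at about (0.427,-0.230). I'll align the jaws across it and descend.

Request:
servo_tool --series "45 0 0 0 0.161;45 0 0 0 0.161;45 0 0 0 0.161;45 0 0 0 0.161;45 0 0 0 0.162;45 -1.7 -1.2 30 0;45 0 0 40 0;45 0 0 40 0"

```text
time_s: 51.6
eef_pos: [0.4277, -0.23, 0.1237]
eef_rot: [0.899, 0.437, 0.0, 0.001]
contact_force: [0.2, 0.4, 0.4]
width: 0.0453
```

Run:
```python
from h import *
w=snap("wrist"); go(.427,-.230,.04,.904)
u,v=proj(w,[.427,-.23,.07])[0].astype(int); print(u,v,proj(w,[.427,-.23,.082])[0])
cv2.imwrite("pics/k2.png",cv2.resize(w["bgr"][v-75:v+75,u-100:u+100],None,fx=3,fy=3,interpolation=cv2.INTER_CUBIC))
```

```text
t=51.65 pose [ 424.3 -227.3  117.5] a0=0.905 w=45.1 F=[-2.3  0.7 -3.8] j6=-1.61
  twist 0.001 (alt -3.141) then tx -0.5 ty 3.8 tz 77.5
322 205 [322.28366641 211.27313995]
```

View pics/k2.png

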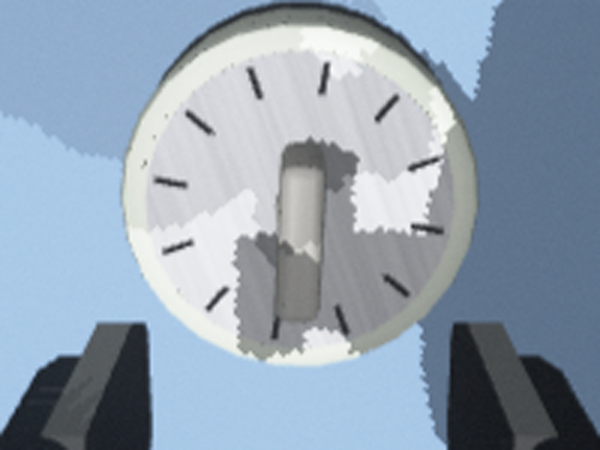

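The wing is upright in the picture and its centre falls on the predicted pixel (322,211). I'll descend and grip.

Request:
servo_tool --series "45 0 0 30 0;45 0 0 30 0;45 0 0 15 0;45 0 0 7 0;45 0 0 0 0;0 0 0 0 0;0 0 0 0 0;0 0 0 0 0"

```text
time_s: 52.65
eef_pos: [0.4284, -0.2306, 0.0435]
eef_rot: [0.9, 0.436, 0.001, 0.0]
contact_force: [3.0, 4.8, 4.1]
width: 0.0083
```

Request:
servo_tool --series "0 0 0 0 0;0 0 0 0 0.1;0 0 0 0 0.1;0 0 0 0 0"

```text
time_s: 53.15
eef_pos: [0.4283, -0.2306, 0.0435]
eef_rot: [0.939, 0.344, 0.001, 0.0]
contact_force: [1.9, 4.6, 5.1]
width: 0.0086
```

Run:
```python
from h import *
go(.427,-.230,.04,.704); print(env.read_state()["moment"].round(3))
```

```text
t=53.15 pose [ 428.3 -230.6   43.5] a0=0.702 w=8.6 F=[1.9 4.6 5.1] j6=-1.41
  twist -0.002 (alt 3.139) then tx -0.6 ty -1.4 tz 3.5
[ 0.799 -0.331 -0.056]
```

Request:
servo_tool --series "0 0 0 0 0.18;0 0 0 0 0.18;0 0 0 0 0.18;0 0 0 0 0.18;0 0 0 0 0.18;0 0 0 0 0.18;0 0 0 0 0.18;0 0 0 0 0.18"

```text
time_s: 54.15
eef_pos: [0.4284, -0.2306, 0.0436]
eef_rot: [0.932, -0.363, 0.001, -0.001]
contact_force: [3.0, 4.6, 3.5]
width: 0.0085
```

Request:
servo_tool --series "0 0 0 0 0.18;0 0 0 0 0.18;0 0 0 0 0.18;0 0 0 0 0.18;0 0 0 0 0.18;0 0 0 0 0.18;0 0 0 0 0.18;0 0 0 0 0.18"

```text
time_s: 55.15
eef_pos: [0.4285, -0.2307, 0.0435]
eef_rot: [-0.461, 0.887, -0.0, 0.001]
contact_force: [3.1, 4.7, 4.3]
width: 0.0088
```

Run:
```python
from h import *
go(.427,-.230,.04,.704); print(env.read_state()["moment"].round(3))
```

```text
t=55.15 pose [ 428.5 -230.7   43.5] a0=-2.183 w=8.8 F=[3.1 4.7 4.3] j6=1.48
  twist -2.887 (alt 0.254) then tx -0.7 ty -1.5 tz 3.5
[ 0.829 -0.484  0.034]
```

Request:
servo_tool --series "0 0 0 0 0.18;0 0 0 0 0.18;0 0 0 0 0.18;0 0 0 0 0.18;0 0 0 0 0.18;0 0 0 0 0.18;0 0 0 0 0;0 0 0 0 0"

```text
time_s: 56.15
eef_pos: [0.4285, -0.2307, 0.0435]
eef_rot: [0.058, 0.998, 0.0, 0.001]
contact_force: [3.9, 4.1, 3.9]
width: 0.0085
```

Run:
```python
from h import *
go(.427,-.230,.04,.704); print(env.read_state()["moment"].round(3))
```

```text
t=56.15 pose [ 428.5 -230.7   43.5] a0=3.026 w=8.5 F=[3.9 4.1 3.9] j6=2.55
  twist 2.322 (alt -0.820) then tx -0.6 ty -1.5 tz 3.5
[ 0.825 -0.519 -0.073]
```

Request:
servo_tool --series "45 0 0 0 0;50 0 0 0 0;50 0 0 0 0;50 0 0 -15 0;50 0 0 -25 -0.18;50 0 0 0 -0.18;50 0 0 0 -0.18;50 0 0 0 -0.18"

```text
time_s: 57.15
eef_pos: [0.4275, -0.2314, 0.0837]
eef_rot: [-0.301, 0.954, -0.001, 0.0]
contact_force: [0.2, -0.4, -0.3]
width: 0.05
```

Request:
servo_tool --series "50 0 0 0 -0.18;50 0 0 0 -0.18;50 0 0 0 -0.18;50 0 0 0 -0.18;50 0 0 0 -0.18;50 0 0 0 -0.18;50 0 0 0 -0.18;50 0 0 0 -0.18"

```text
time_s: 58.15
eef_pos: [0.4275, -0.2314, 0.0836]
eef_rot: [0.855, -0.519, 0.001, 0.0]
contact_force: [-0.9, -0.2, -0.5]
width: 0.0501
```

Request:
servo_tool --series "50 0 0 0 -0.18;50 0 0 0 -0.18;50 0 0 0 -0.18;50 0 0 0 -0.18;50 0 0 0 -0.18;50 0 0 0 -0.08;50 0 0 0 0;50 0 0 0 0"

```text
time_s: 59.15
eef_pos: [0.4274, -0.2312, 0.083]
eef_rot: [0.998, -0.059, 0.0, 0.0]
contact_force: [-0.2, -0.1, -0.2]
width: 0.05
```

Run:
```python
from h import *
w=snap("wrist"); go(.427,-.230,.04,.704); print(env.read_state()["moment"].round(3))
c=proj(w,[.427,-.23,.082])[0]; print(c)
u,v=c.astype(int); cr=w["bgr"][v-60:v+75,u-80:u+80]
s=snap("scene"); cv2.imwrite("pics/k3.png",np.hstack([cv2.resize(cr,None,fx=3,fy=3,interpolation=cv2.INTER_CUBIC),cv2.resize(s["bgr"][100:235,230:330],None,fx=3,fy=3)]))
```

```text
t=59.20 pose [ 427.3 -231.1   82.9] a0=-0.118 w=49.7 F=[-0.   0.9  0.6] j6=-0.59
  twist -0.822 (alt 2.320) then tx 0.5 ty -1.1 tz 42.9
[0.041 0.01  0.022]
[322.9868082  231.58139364]
```

View pics/k3.png

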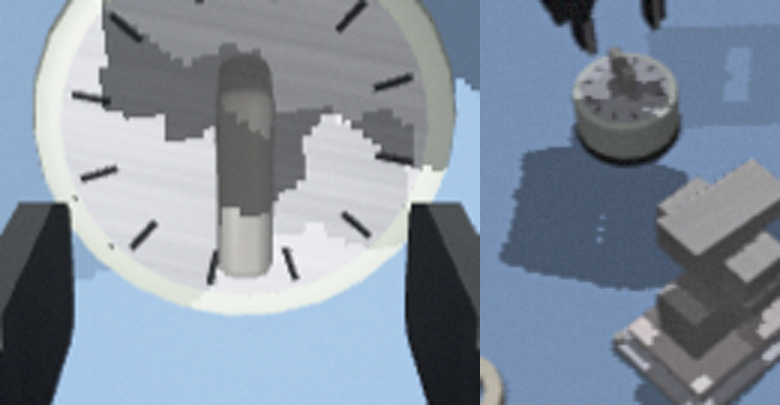

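The wing is again upright between the open jaws, the dial ticks haven't turned, and the pile stands beside it. That is about 4.16 rad wound so far. Second grip now.

Request:
servo_tool --series "50 0 0 20 0;50 0 0 15 0;50 0 0 5 0;50 0 0 0 0;0 0 0 0 0;0 0 0 0 0;0 0 0 0 0;0 0 0 0 0"

```text
time_s: 60.25
eef_pos: [0.4283, -0.2315, 0.0433]
eef_rot: [0.998, -0.059, 0.001, 0.001]
contact_force: [4.4, 0.3, 2.1]
width: 0.0083
```

Request:
servo_tool --series "0 0 0 0 0.18;0 0 0 0 0.18;0 0 0 0 0.18;0 0 0 0 0.18;0 0 0 0 0.18;0 0 0 0 0.18;0 0 0 0 0.18;0 0 0 0 0.18"

```text
time_s: 61.25
eef_pos: [0.4277, -0.2307, 0.0432]
eef_rot: [0.71, -0.704, -0.0, -0.0]
contact_force: [1.6, 2.3, 4.0]
width: 0.0085
```

Request:
servo_tool --series "0 0 0 0 0.18;0 0 0 0 0;0 0 0 0 0"

```text
time_s: 61.62
eef_pos: [0.4274, -0.2311, 0.0432]
eef_rot: [-0.647, 0.762, -0.0, 0.0]
contact_force: [-0.3, 2.7, 5.4]
width: 0.0084
```

Run:
```python
from h import *
go(.427,-.230,.04,.704); print(env.read_state()["moment"].round(3))
```

```text
t=61.62 pose [ 427.4 -231.1   43.2] a0=-1.734 w=8.4 F=[-0.3  2.7  5.4] j6=1.03
  twist -2.438 (alt 0.704) then tx 0.4 ty -1.1 tz 3.2
[ 0.29   0.027 -0.003]
```

Request:
servo_tool --series "0 0 0 0 0.06;0 0 0 0 0.05;0 0 0 0 0"

```text
time_s: 62.0
eef_pos: [0.4274, -0.2314, 0.0432]
eef_rot: [-0.605, 0.796, -0.0, -0.0]
contact_force: [-0.9, 1.4, 5.1]
width: 0.0086
```

Run:
```python
from h import *
go(.427,-.230,.04,.704); print(env.read_state()["moment"].round(3))
```

```text
t=62.00 pose [ 427.4 -231.4   43.2] a0=-1.843 w=8.6 F=[-0.9  1.4  5.1] j6=1.14
  twist -2.547 (alt 0.595) then tx 0.6 ty -1.3 tz 3.2
[0.219 0.006 0.196]
```

Request:
servo_tool --series "0 0 0 0 0.05;0 0 0 0 0.04;0 0 0 0 0"

```text
time_s: 62.38
eef_pos: [0.4274, -0.2315, 0.0432]
eef_rot: [-0.568, 0.823, -0.0, -0.0]
contact_force: [-0.2, 0.1, 5.6]
width: 0.0084
```

Run:
```python
from h import *
go(.427,-.230,.04,.704); print(env.read_state()["moment"].round(3))
```

```text
t=62.38 pose [ 427.4 -231.5   43.2] a0=-1.932 w=8.4 F=[-0.2  0.1  5.6] j6=1.23
  twist -2.636 (alt 0.505) then tx 0.6 ty -1.4 tz 3.2
[0.108 0.025 0.215]
```

The moment has jumped to 0.2 N m from near zero, at about 5.97 rad of total turning, so the key is at its stop. I'll release, rise and check.

Request:
servo_tool --series "40 0 0 0 0;50 0 0 0 0;50 0 0 0 0;50 0 0 -15 0;50 0 0 -30 0;50 0 0 -45 0;50 0 0 -50 0;50 0 0 -40 0"

```text
time_s: 63.38
eef_pos: [0.4275, -0.2312, 0.226]
eef_rot: [-0.567, 0.824, -0.002, 0.0]
contact_force: [0.8, -0.5, 0.1]
width: 0.05
```

Request:
servo_tool --series "50 0 0 0 0;50 0 0 0 0"

```text
time_s: 63.62
eef_pos: [0.4269, -0.2307, 0.2223]
eef_rot: [-0.567, 0.824, 0.0, -0.0]
contact_force: [-0.7, 0.2, -0.3]
width: 0.0501
```

Run:
```python
from h import *
w=snap("wrist","k4"); go(.427,-.230,.24,.704)
# wing: dark/grey pixels inside dial by local contrast -> straight long edges near the centre
c=proj(w,[.427,-.231,.082])[0]; u,v=c.astype(int); g=cv2.cvtColor(w["bgr"],cv2.COLOR_BGR2GRAY)[v-28:v+28,u-28:u+28]
g=cv2.resize(g,None,fx=6,fy=6,interpolation=cv2.INTER_CUBIC)
for x1,y1,x2,y2 in cv2.createLineSegmentDetector().detect(g)[0][:,0]:
    if np.hypot(x2-x1,y2-y1)>60:
        p=plane(w,np.array([[x1,y1],[x2,y2]])/6+[u-28,v-28],.082); d=p[1]-p[0]
        print("edge",round(np.hypot(*d)*1000,1),"mm ang",round(np.arctan2(d[1],d[0])%np.pi,3),"mid",p.mean(0).round(4))
t,s=snap("top"),snap("scene")
for c in (t,s):
    g=cv2.cvtColor(c["bgr"],cv2.COLOR_BGR2GRAY); u,v=proj(c,[.482,-.011,.16])[0].astype(int)
    g=cv2.resize(g[v-35:v+35,u-35:u+35],None,fx=6,fy=6,interpolation=cv2.INTER_CUBIC)
    for x1,y1,x2,y2 in cv2.createLineSegmentDetector().detect(g)[0][:,0]:
        p=plane(c,np.array([[x1,y1],[x2,y2]])/6+[u-35,v-35],.16); d=p[1]-p[0]
        if np.hypot(*d)>.03: print(c["n"],round(np.hypot(*d)*1000,1),"ang",round(np.arctan2(d[1],d[0])%np.pi,3),"mid",p.mean(0).round(3))
```

```text
t=63.67 pose [ 426.5 -230.4  221.3] a0=-1.937 w=50.2 F=[-0.8  1.4 -0.9] j6=1.23
  twist -2.641 (alt 0.501) then tx 0.7 ty -0.0 tz -18.7
edge 27.4 mm ang 2.781 mid [ 0.4225 -0.2364]
edge 32.0 mm ang 2.779 mid [ 0.4252 -0.2359]
edge 30.6 mm ang 2.78 mid [ 0.4279 -0.2286]
top 35.9 ang 1.709 mid [ 0.438 -0.018]
scene 37.3 ang 0.128 mid [0.489 0.047]
scene 81.0 ang 0.076 mid [0.479 0.01 ]
scene 36.9 ang 1.707 mid [ 0.524 -0.007]
```

```bash
python3 -c "
from workcell import env
print(env.hand_in(), env.read_state()['time_s'])"
```

```text
the job is handed in; nothing more can be done
the job is handed in; nothing more can be done
```

I found five ingots on the bench and piled all five on the platen in layers of 2 along, 2 across and 1 along. I then wound the timer key clockwise in two grips until it reached its stop, and handed the job in with the arm clear of everything.

**Last checks**
- **Pile:** in the final images the top ingot's centre is about 2 mm from the platen's centre, at the platen's angle (0.128–0.137 rad). Earlier pictures showed each layer seated and crossed. I did not measure the tilt of the lower ingots; I judged it by eye and by the height at which each one touched down.
- **Key:** the wing's final angle (2.78 rad) corresponds to about 5.98 rad of clockwise turning. The moment on the tool rose to about 0.2 N m over the last 0.1 rad or so, which I took as the stop. The start angle of the key was assumed to be 0, not measured.
- **Bystanders:** none was touched on purpose. I did not re-measure the beaker, vial and tape at the end.

**What disagreed**
- **Fingertip height:** the tips stood about 20 mm farther back than the reported tool position. My first grasp closed over the top of its ingot without moving it; I re-grasped lower and it worked.
- **First ingot:** it sits about 4 mm off the platen's centre lengthwise, within the 15 mm allowed.
- **Thick end of the fourth ingot:** the first measurement was weak. A second look from two wrist positions confirmed it before I placed it.

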